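Clear the scoop out of the peg box and shut its lid

ROBOT

A 7-joint arm with a two-finger parallel gripper is mounted at the origin on the work surface. World frame = base frame: x ahead of the robot, y to its left, z up, the work surface at z = 0. Lengths are in m, angles in degrees, forces in N, time in s.
With the tool pointing down it reaches from about 0.425 to 0.975 m from the base axis. Payload 16.7 kg.
Tool frame: the origin (TCP) lies at the very end of the fingers, on their centre line; the grasp point (between the pads) lies 19 mm behind it; z points along the fingers, y is the line along which they close (so a half turn about z gives the same grasp; the last joint's range is limited). The gripper opens to 85 mm and grips with 20 to 120 N. Pads are 22 mm wide; open, the fingers measure 114 mm over their backs; the gripper's body (76 mm by 85 mm) begins 54 mm behind the grasp point. The pads swing forward as they close: fully open they stand 13 mm farther back than shut.
Start: joints at [-75.086, 24.414, 4.234, 92.017, -1.954, 63.644, -3.845], TCP at [0.269, 0.619, 0.231] pointing down, gripper open.
Joint ranges: [-163.25, 163.25], [-28.42, 122.38], [-70.27, 78.77], [12.13, 141.07], [-58.53, 238.53], [9.26, 117.41], [-156.51, 156.51]. Speed limits (degrees/s): [108.29, 108.29, 136.94, 136.94, 172.46, 172.46, 172.46].

INTERFACE

Orientations are given as [roll, pitch, yaw] about the fixed x, y, z axes, in that order (R = Rz(yaw) Ry(pitch) Rx(roll)).
In Python, from plant import env, snapshot, camera_params, spotter gives the robot as it stands.
- The arm moves only by the tool jog_arm, never from a script. Its argument "deltas" is a list of rows, each an object with "hand": the closure, from -1 (fully open) to 1 (shut); "linear": the shift along the tool's x, y, z in cm, a list of three; "delta_rot": the turn, a rotation vector about the tool's x, y, z in degrees, a list of three. In form: [{"hand": hand, "linear": [x, y, z], "delta_rot": [wx, wy, wz]}, ...]. A call has 1 to 5 rows; each row shifts and turns the commanded pose from where the row before left it, along the tool's axes as they then stand; what a row does not reach is not made up. A row lasts 1/12 s, in which the tool goes at most 41.7 mm and 7.16 degrees, less where a joint would pass 70% of its speed; a pose out of reach is approached as far as the arm can. A call is refused whole if a number of a shift passes 4.17 or a number of a turn 7.16, either way. A call with a gripper value outside its range is refused whole. The fingers move at their own pace and stop on an object; "squeeze" is the grip in N (left out, the last holds). Time passes only in rows, so rows that do not move let the fingers close. It gives the time, the measured TCP pose, the force, the opening and the grip force at its end, in the units of the state.
- env.state(): the state, without advancing time (a new reading comes with each control period).
- snapshot(name): name is "side" or "top"; returns the picture (400x640x3 uint8, red, green, blue); there is no depth.
- camera_params(name): a dict with "camera_matrix" (3x3 intrinsics, pixels), "R" (3x3) and "t" (3): a world point X has camera coordinates R X + t. Camera axes: x right, y down, z forward; pixel columns grow to the right and rows downward; lengths in m; the calibration is good to about 2 mm. A picture is of the moment at which its call begins. camera_params takes no time and is no camera call.
- env.finish_job(): hands the job in; it is judged then, once.
Trained networks look in the newest picture that a camera, given by its name, has taken for a name from the list of things; names that differ only in an ending like _2 or _b are one class to them, and where a whole thing is asked for, a point or a joint stands for the part that bears it (a point fixed in the world has none). Each returns a list of dicts, best first, with "score" (0 to 1); they miss things now and then, are a little off and sometimes report something else, mostly with a low value. They report only what shows in the picture. A call takes as long as a camera call. They do not tell look-alikes from the thing itself.
- spotter.recognise(camera, target): "rect" ([left, top, right, bottom] in pixels, round what is visible of it).
- spotter.regions_of(camera, target): "region" (400x640 bool, what is visible of it) and "rect" ([left, top, right, bottom] in pixels, round what is visible of it).
The state is a dict: "clock": time; "joint_positions": joint angles; "qd": joint speeds; "joint_torque": joint torques, N m; "tool_pos": TCP position; "tcp_rot": TCP orientation; "ft_force": force on the tool from outside, world axes, zero at the start; "wrist_torque": the same for the moment, N m; "finger_gap": finger opening in m; "grasp_force": force on a finger pad.
Only numpy, scipy, OpenCV 4.12 (cv2) and the standard library are available. Lean on these libraries where they do the work, as an engineer would, in place of code of your own. Each camera call takes 0.05 s, during which the arm holds its last target. There are 200 camera calls.

TASK

Someone left the scoop lying in the open peg box with its handle over the front edge, so the lid cannot close. Take the scoop out from under the clip bar and lay it in the round enamel basin without dropping it, then swing the lid of the peg box down and press on it firmly until it is fully shut. Leave the basin standing on the bench and do not disturb the other things.

Things in the scene. Friction and masses are not known exactly. Their poses are not given: they have to be found in the camera images.
- scoop: Plastic hand scoop, 100 g. Origin: centre of the bowl's flat underside; z up. Bowl 95 (x) x 70 (y) x 46 (z) mm, 3 mm walls, open at +x. Bar handle 24 wide (y), 16 high (z 51 to 67), from x = -47 to -150 mm. At the start the bowl stands on the peg box's inner floor; the handle passes 3 mm above its front wall and sticks out 85 mm towards the robot, below the clip bar
- scoop_grip (a point): Middle of the free part of the scoop's handle (scoop frame x -104.5, y 0, z 59 mm); axes as the scoop, the handle runs along x and is pinched along y (24 mm)
- scoop_bowl (a point): Inside the scoop's bowl, 20 mm above the centre of its underside
- basin: Empty round white enamel basin, loose, 0.9 kg: 254 mm across the rim, 62 mm high, inner floor 5 mm above the bench and 180 mm across, flaring to 246 mm at the rim. Origin: centre of its underside. Stands left or right of the peg box
- bin: Plywood peg box fixed to the bench, 160 (x) x 150 (y) x 60 (z) mm, walls 6 mm, inner floor 12 mm above the bench. Origin: centre of its underside; its front wall (-x side) faces the robot, the lid is hinged on its far (+x) top edge. Two wooden pegs lie at the back of its floor
- lid (a joint): Angle of the peg box's lid: 0 is fully shut (flat on the box), grows as it opens upwards and away from the robot; stop at 1.5 rad. The stiff hinge stays where it is left (about 0.4 N m of friction). The lid is a plain plywood board 164 x 156 x 8 mm, without a handle
- lid_hinge (a point): Middle of the lid's hinge line on the box's far top edge, 60 mm above the bench, at the level of the lid's underside; turns with the lid: when shut its -x axis points along the lid towards the free edge, +z is the outward normal of the lid's outer face (8 mm from the hinge line)
- lid_front (a point): Middle of the lid's free edge on the outer face, 164 mm from the hinge line and 8 mm along the normal; turns with the lid
- clipbar: Fixed wooden rail 25 (x) x 1070 (y) x 25 (z) mm along y, underside 260 mm above the bench, on 30 mm square posts at y = -520 and 520. Steel clips on top to 291 mm; wooden pegs clipped upright to 342 mm at y = -420, -350, -280, 210, 350, 420. Origin: on the bench below its middle. It passes right above the scoop's handle, so that cannot be reached straight from above
- tray: Bystander: rectangular grey plastic tray 220 (x) x 240 (y) x 45 (z) mm, on the other side of the peg box from the basin; origin centre of underside
- mug: Bystander: mug standing in the tray, 76 mm across, 85 mm high; origin centre of underside
- jar: Bystander: glass jar with twist lid, 84 mm across, 130 mm high; origin centre of underside
- bottle: Bystander: bottle with cap, 66 mm across, 200 mm high; origin centre of underside
- soap: Bystander: bar of soap 80 x 52 x 28 mm on the robot's side of the clip bar; origin centre of underside
- bowl: Bystander: small bowl 100 mm across, 40 mm high on the robot's side of the clip bar; origin centre of underside
- brush: Bystander: wooden hand brush 200 mm long, lying behind the peg box; origin centre of underside
Not all that is in view belongs to the job. Leave any green look-alike of the scoop alone.

How it is judged:
By the outcome, as a careful person would: the job done as asked, in the order asked, and still so for the second after the job is handed in, with the robot touching nothing.
It also fails if it takes over 69 s, if anything falls off the work surface, if the arm or the gripper's body presses on something with over 40 N, if the wrist force passes 120 N, or if a joint passes its speed limit or range.

## Working session

There is one attempt and no reset: what is moved stays moved. The work goes in short steps, Python scripts to look and compute and a tool call to move; the robot and the scene stay as the last step left them, time stands still between calls to the robot, and variables do not carry over. Pictures are saved under pics/ and viewed, at most 13 in all, crops included, and the job is handed in when it is done.

Besides the shell and the picture viewer there is one more tool, called after ">>>" as name(argument=value, ...), one argument or row to a line, values as JSON. jog_arm: Moves the arm, as the interface text tells. Its arguments: {"type":"object","properties":{"deltas":{"type":"array"},"squeeze":{"type":"number"}},"required":["deltas"]}

```bash
mkdir -p pics; ls
python3 - <<'E'
from plant import env,snapshot,camera_params,spotter
import cv2,numpy as np
for c in("side","top"):
    im=snapshot(c);cv2.imwrite(f"pics/{c}0.png",im[:,:,::-1])
    p=camera_params(c);print(c,np.round(p["camera_matrix"],1).tolist(),np.round(p["R"],4).tolist(),np.round(p["t"],4).tolist(), np.round(-np.array(p["R"]).T@p["t"],3))
print(env.state())
E
```

```text
pics
side [[451.2, 0.0, 321.2], [0.0, 451.2, 193.1], [0.0, 0.0, 1.0]] [[0.9997, -0.0164, 0.0174], [-0.0017, -0.7741, -0.6331], [0.0239, 0.6329, -0.7739]] [-0.4846, 0.0788, 1.2263] [ 0.455 -0.723  1.007]
top [[389.2, 0.0, 317.7], [0.0, 389.2, 196.1], [0.0, 0.0, 1.0]] [[0.0266, -0.9996, 0.0097], [-0.9949, -0.0274, -0.0969], [0.0971, -0.0071, -0.9953]] [0.0123, 0.5301, 1.1896] [0.412 0.035 1.235]
{'clock': 0.1, 'joint_positions': array([-75.08733481,  24.44484736,   4.23009487,  92.04682444,
        -1.95466705,  63.64396765,  -3.84609615]), 'qd': array([ 0.07493812, -0.14432338, -0.1697134 ,  0.03262539,  0.02331425,
       -0.03844182,  0.02355129]), 'joint_torque': array([ 1.01653452e-02, -9.51521802e+01,  3.77112508e+00, -4.64396024e+01,
        1.95804820e-02,  6.65488536e-03,  6.36425824e-06]), 'tool_pos': array([0.26878503, 0.61878975, 0.23070759]), 'tcp_rot': array([-1.79936515e+02,  2.97848887e-03,  1.56519152e+02]), 'ft_force': array([-0.17511547,  0.34293547, -0.68148808]), 'wrist_torque': array([ 0.02702969,  0.03037996, -0.06408439]), 'grasp_force': 0.0, 'finger_gap': 0.0854483406114097}
```

View pics/side0.png

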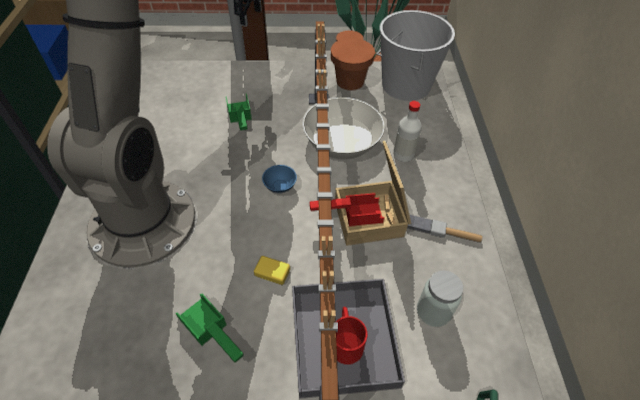

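View pics/top0.png

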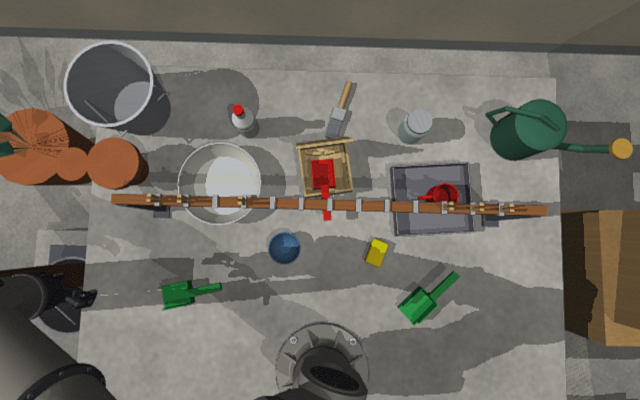

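The side view shows the red scoop's handle tip near (313,205), below the rail, with the box around (372,212), the lid standing up at (396,180) and the basin at (344,128). The top view shows the handle tip at (327,217), the bowl at (323,172) and the basin at (219,183). Next I measure with masks and enlarged crops.

```bash
cat > h.py <<'E'
from plant import env,snapshot,camera_params,spotter
import cv2,numpy as np
P={}
for c in("side","top"):
    p=camera_params(c);P[c]=(np.array(p["camera_matrix"]),np.array(p["R"]),np.array(p["t"]))
def proj(c,X):
    K,R,t=P[c];q=(np.atleast_2d(X)@R.T+t)@K.T;return q[:,:2]/q[:,2:]
def plane(c,uv,z):
    K,R,t=P[c];d=R.T@np.linalg.inv(K)@np.array([*uv,1.]);o=-R.T@t;return o+d*(z-o[2])/d[2]
def tri(us,ut):
    M=[K@np.c_[R,t] for K,R,t in(P["side"],P["top"])]
    X=cv2.triangulatePoints(M[0],M[1],np.array(us,float).reshape(2,1),np.array(ut,float).reshape(2,1))[:,0];return X[:3]/X[3]
E
python3 - <<'E'
from h import *
ims={c:snapshot(c) for c in P}
for n in("scoop","basin","bin","lid","clipbar","bottle","tray"):
    for c in P:
        for r in spotter.regions_of(c,n)[:3]:
            m=r["region"];ys,xs=np.nonzero(m);print(n,c,round(r["score"],2),np.round(r["rect"]),(xs.mean().round(1),ys.mean().round(1)),m.sum())
            if n in("scoop","bin","lid") :np.save(f"m_{n}_{c}_{int(xs.mean())}.npy",m)
s=ims["side"][130:260,290:450];t=ims["top"][120:230,280:370]
cv2.imwrite("pics/s1.png",cv2.resize(s,None,fx=5,fy=5,interpolation=2)[:600,:,::-1])
cv2.imwrite("pics/t1.png",cv2.resize(t,None,fx=5,fy=5,interpolation=2)[:,:,::-1])
E
```

```text
scoop side 0.81 [313. 193. 384. 226.] (np.float64(357.2), np.float64(209.0)) 1277
scoop side 0.8 [230.  95. 248. 133.] (np.float64(239.6), np.float64(113.2)) 527
scoop side 0.73 [176. 296. 244. 360.] (np.float64(208.4), np.float64(326.0)) 1660
scoop top 0.96 [156. 280. 222. 311.] (np.float64(184.2), np.float64(293.4)) 1028
scoop top 0.86 [395. 269. 460. 323.] (np.float64(424.2), np.float64(300.6)) 1180
scoop top 0.58 [312. 160. 336. 220.] (np.float64(323.3), np.float64(179.9)) 851
basin side 0.87 [304.  96. 385. 161.] (np.float64(347.1), np.float64(127.3)) 3277
basin top 0.96 [176. 142. 262. 225.] (np.float64(218.9), np.float64(180.2)) 4398
bin side 0.8 [340. 140. 409. 245.] (np.float64(378.5), np.float64(208.6)) 2920
bin side 0.25 [407. 212. 481. 241.] (np.float64(440.0), np.float64(229.0)) 854
bin top 0.63 [297. 136. 350. 197.] (np.float64(325.8), np.float64(163.9)) 2030
lid side 0.89 [384. 139. 406. 224.] (np.float64(397.4), np.float64(184.0)) 603
lid top 0.86 [299. 137. 354. 148.] (np.float64(324.5), np.float64(142.0)) 313
clipbar side 0.84 [308.  21. 340. 400.] (np.float64(324.9), np.float64(224.2)) 5248
clipbar top 0.96 [109. 194. 550. 226.] (np.float64(330.1), np.float64(205.9)) 5847
clipbar top 0.51 [390. 161. 473. 237.] (np.float64(429.9), np.float64(197.9)) 4125
bottle side 0.81 [395. 100. 419. 163.] (np.float64(407.8), np.float64(133.7)) 1073
bottle top 0.76 [232. 105. 260. 142.] (np.float64(245.0), np.float64(122.1)) 677
bottle top 0.52 [364. 239. 390. 270.] (np.float64(375.7), np.float64(253.0)) 465
tray side 0.66 [291. 276. 407. 400.] (np.float64(348.3), np.float64(339.0)) 7879
tray side 0.58 [384. 140. 410. 221.] (np.float64(396.9), np.float64(182.1)) 559
tray side 0.19 [253. 256. 289. 289.] (np.float64(271.9), np.float64(270.2)) 746
tray top 0.67 [387. 161. 476. 239.] (np.float64(430.0), np.float64(198.3)) 4403
```

View pics/s1.png

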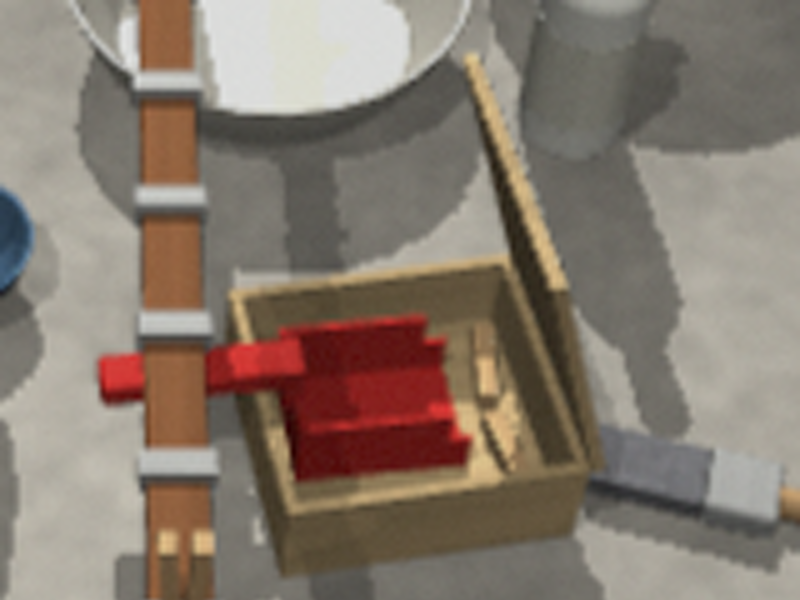

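View pics/t1.png

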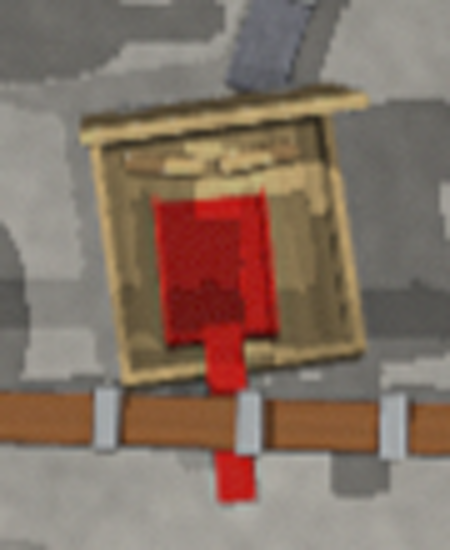

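```bash
cat >> h.py <<'E'
S=lambda u,v:(u/5+290,v/5+130)
T=lambda u,v:(u/5+280,v/5+120)
E
python3 - <<'E'
from h import *
from scipy.optimize import least_squares
def fit(obs,x0):
    L=np.array([o[1] for o in obs])/1e3
    def f(p):
        a=p[3];R=np.array([[np.cos(a),-np.sin(a),0],[np.sin(a),np.cos(a),0],[0,0,1]])
        X=L@R.T+p[:3];return np.concatenate([proj(o[0],x)[0]-o[2] for o,x in zip(obs,X)])
    r=least_squares(f,x0,loss="soft_l1");return r.x,f(r.x).reshape(-1,2)
print("tri handle end top +y",tri(S(99,357),T(218,502)),"bowl rear +y",tri(S(280,328),T(168,347)),"rear -y",tri(S(292,435),T(279,335)))
sc=[("top",(-47.5,-35,46),T(279,335)),("top",(-47.5,35,46),T(168,347)),("top",(-150,12,67),T(218,502)),("top",(-150,-12,67),T(256,500)),
("side",(-47.5,35,46),S(280,328)),("side",(-47.5,-35,46),S(292,435)),("side",(-150,12,67),S(99,357)),("side",(-150,-12,51),S(106,403)),("side",(-47.5,-35,0),S(298,480))]
p,r=fit(sc,[.7,0,.012,.1]);print("scoop",p.round(4),np.degrees(p[3]),r.round(1).tolist())
bx=[("top",(-80,75,60),T(125,383)),("top",(-80,-75,60),T(365,352)),("side",(-80,75,60),S(230,292)),("side",(-80,-75,0),S(283,575)),("side",(80,-75,0),S(570,535)),("side",(-80,-75,60),S(290,512))]
b,r=fit(bx,[.7,0,0,.1]);print("bin",b.round(4),np.degrees(b[3]),r.round(1).tolist())
print("lid free +y, -y:",tri(S(470,55),T(82,133)),tri(S(565,287),T(367,100)))
# basin rim ellipse
for c in P:
    m=[r for r in spotter.regions_of(c,"basin")][0]["region"].astype(np.uint8)
    h=cv2.convexHull(max(cv2.findContours(m,0,1)[0],key=len));
    X=np.array([plane(c,q[0],.062)[:2] for q in h]);
    if c=="side":X=X[X[:,1]>np.median(X[:,1])-.03]
    f=lambda q:np.hypot(*(X-q[:2]).T)-.127
    q=least_squares(f,X.mean(0),loss="soft_l1",f_scale=.004);print("basin",c,q.x.round(4),np.abs(q.fun).mean().round(4))
# rail: its bottom/top edges in side and top
for c,us in(("side",None),("top",None)):pass
a=[plane("top",T(100,v),.285)[0] for v in(393,452)];print("rail x(top)",a)
print("rail side",plane("side",S(140,430),.285),plane("side",S(205,430),.285))
print("rail tri clip corner",tri(S(137,318),T(235,392)),tri(S(212,340),T(262,452)))
E
```

```text
tri handle end top +y [0.45314405 0.00758909 0.0797086 ] bowl rear +y [0.54895677 0.03987217 0.06339136] rear -y [ 0.55490502 -0.0275705   0.05839606]
scoop [0.6021 0.0118 0.0149 0.1029] 5.895358306816332 [[0.2, -0.9], [-0.6, -1.6], [-0.2, 0.3], [0.2, 0.0], [-0.0, 0.1], [1.7, -0.5], [-0.7, -0.7], [-1.2, 1.1], [-0.6, 0.7]]
bin [0.6153 0.0068 0.0034 0.1673] 9.587100159705253 [[-0.7, -0.2], [0.3, -0.9], [-0.4, -0.6], [-0.4, 0.6], [0.5, -0.1], [-0.4, 0.3]]
lid free +y, -y: [0.63982955 0.08793369 0.22089116] [ 0.66542369 -0.06303397  0.2200491 ]
basin side [0.5586 0.3277] 0.0065
basin top [0.554  0.3276] 0.0055
rail x(top) [np.float64(0.49701608858181573), np.float64(0.468081593544025)]
rail side [ 0.47025194 -0.19105333  0.285     ] [ 0.49608812 -0.19114637  0.285     ]
rail tri clip corner [ 0.49048546 -0.00148364  0.12661634] [ 0.49766636 -0.01601861  0.12260395]
```

The fits match the given sizes: the scoop's base is at z≈12–15 mm, its handle end top at about 80 mm, the basin's two estimates agree, and the rail spans x 0.470–0.496. The basin is to the left at (0.556, 0.328). I'll reach under the rail from the robot's side with the tool tilted 50° forward.

```bash
cat >> h.py <<'E'
from scipy.spatial.transform import Rotation as Ro, Slerp
def ori(tilt,yaw): # tool z tilted forward from down by tilt, towards azimuth yaw; tool x towards the robot
    return Ro.from_euler("xyz",[180,0,180+yaw],degrees=True)*Ro.from_rotvec([0,-tilt,0],degrees=True)
def cur():
    s=env.state();return np.array(s["tool_pos"]),Ro.from_euler("xyz",s["tcp_rot"],degrees=True)
def plan(wps,start=None):
    """wps: (pos,tilt,yaw,n)"""
    p,R=start or cur()
    for pos,tilt,yaw,n in wps:
        p0,R0=p,R;Rt=ori(tilt,yaw);sl=Slerp([0,1],Ro.concatenate([R0,Rt]))
        for k in range(1,n+1):
            q=p0+(np.array(pos)-p0)*k/n;l=np.round(R.inv().apply(q-p)*100,1);w=np.round((R.inv()*sl(k/n)).as_rotvec(degrees=True),1)
            p=p+R.apply(l/100);R=R*Ro.from_rotvec(w,degrees=True);print(l.tolist(),w.tolist(),end=" ; " if k%5 else "\n")
        print("-> end",p.round(4))
    return p,R
E
python3 - <<'E'
from h import *
plan([((.36,.25,.26),25,6,10),((.43,-.006,.123),50,6,10)])
print("bowl",plane("top",(285,248),.03),"soap",plane("top",(376,252),.02))
E
```

```text
[-2.3, -3.0, -0.3] [-0.6, -2.4, -2.9] ; [-2.2, -3.2, -0.2] [-0.7, -2.5, -2.9] ; [-2.0, -3.2, -0.2] [-0.6, -2.4, -2.9] ; [-1.8, -3.3, -0.1] [-0.7, -2.5, -2.9] ; [-1.7, -3.4, -0.1] [-0.6, -2.4, -2.9]
[-1.5, -3.5, -0.1] [-0.7, -2.5, -2.9] ; [-1.3, -3.6, -0.0] [-0.6, -2.4, -2.9] ; [-1.2, -3.7, -0.0] [-0.6, -2.5, -2.9] ; [-1.0, -3.6, -0.1] [-0.7, -2.4, -2.9] ; [-0.7, -3.8, 0.0] [-0.6, -2.4, -2.9]
-> end [0.3595 0.2497 0.26  ]
[0.2, -2.6, 1.4] [-0.0, -2.5, 0.0] ; [0.2, -2.6, 1.4] [-0.0, -2.5, 0.0] ; [0.3, -2.6, 1.4] [-0.0, -2.5, 0.0] ; [0.4, -2.7, 1.4] [-0.0, -2.5, 0.0] ; [0.4, -2.6, 1.4] [-0.0, -2.5, 0.0]
[0.5, -2.6, 1.4] [-0.0, -2.5, 0.0] ; [0.6, -2.6, 1.3] [-0.0, -2.5, 0.0] ; [0.6, -2.6, 1.3] [-0.0, -2.5, 0.0] ; [0.6, -2.6, 1.3] [-0.0, -2.5, 0.0] ; [0.8, -2.7, 1.2] [-0.0, -2.5, 0.0]
-> end [ 0.4297 -0.0065  0.1228]
bowl [0.36651204 0.1226846  0.03      ] soap [ 0.36125762 -0.15866302  0.02      ]
```

>>> jog_arm(
  deltas=[
    {"hand":-1,"linear":[-2.3,-3.0,-0.3],"delta_rot":[-0.6,-2.4,-2.9]},
    {"hand":-1,"linear":[-2.2,-3.2,-0.2],"delta_rot":[-0.7,-2.5,-2.9]},
    {"hand":-1,"linear":[-2.0,-3.2,-0.2],"delta_rot":[-0.6,-2.4,-2.9]},
    {"hand":-1,"linear":[-1.8,-3.3,-0.1],"delta_rot":[-0.7,-2.5,-2.9]},
    {"hand":-1,"linear":[-1.7,-3.4,-0.1],"delta_rot":[-0.6,-2.4,-2.9]},
  ],
  squeeze=80,
)

```text
clock: 1.42
tool_pos: [0.3147, 0.4334, 0.2457]
tcp_rot: [178.3, 12.6, 171.1]
ft_force: [1.2, 0.0, 1.2]
finger_gap: 0.0852
grasp_force: 0.0
```

>>> jog_arm(
  deltas=[
    {"hand":-1,"linear":[-1.5,-3.5,-0.1],"delta_rot":[-0.7,-2.5,-2.9]},
    {"hand":-1,"linear":[-1.3,-3.6,0],"delta_rot":[-0.6,-2.4,-2.9]},
    {"hand":-1,"linear":[-1.2,-3.7,0],"delta_rot":[-0.6,-2.5,-2.9]},
    {"hand":-1,"linear":[-1.0,-3.6,-0.1],"delta_rot":[-0.7,-2.4,-2.9]},
    {"hand":-1,"linear":[-0.7,-3.8,0],"delta_rot":[-0.6,-2.4,-2.9]},
  ],
)

```text
clock: 1.83
tool_pos: [0.3597, 0.2483, 0.2602]
tcp_rot: [-180.0, 25.1, -173.8]
ft_force: [1.2, -0.4, 2.2]
finger_gap: 0.0857
grasp_force: 0.0
```

>>> jog_arm(
  deltas=[
    {"hand":-1,"linear":[0.2,-2.6,1.4],"delta_rot":[0,-2.5,0]},
    {"hand":-1,"linear":[0.2,-2.6,1.4],"delta_rot":[0,-2.5,0]},
    {"hand":-1,"linear":[0.3,-2.6,1.4],"delta_rot":[0,-2.5,0]},
    {"hand":-1,"linear":[0.4,-2.6,1.4],"delta_rot":[0,-2.5,0]},
    {"hand":-1,"linear":[0.4,-2.6,1.4],"delta_rot":[0,-2.5,0]},
  ],
)

```text
clock: 2.25
tool_pos: [0.3682, 0.1901, 0.2391]
tcp_rot: [178.5, 30.0, -174.3]
ft_force: [0.7, 0.0, -0.7]
finger_gap: 0.0853
grasp_force: 0.0
```

>>> jog_arm(
  deltas=[
    {"hand":-1,"linear":[0.5,-2.6,1.4],"delta_rot":[0,-2.5,0]},
    {"hand":-1,"linear":[0.6,-2.6,1.3],"delta_rot":[0,-2.5,0]},
    {"hand":-1,"linear":[0.6,-2.6,1.3],"delta_rot":[0,-2.5,0]},
    {"hand":-1,"linear":[0.6,-2.6,1.3],"delta_rot":[0,-2.5,0]},
    {"hand":-1,"linear":[0.8,-2.7,1.2],"delta_rot":[0,-2.5,0]},
  ],
)

```text
clock: 2.67
tool_pos: [0.3448, 0.1702, 0.2453]
tcp_rot: [176.1, 27.6, -174.7]
ft_force: [-0.2, -1.1, -0.1]
finger_gap: 0.0855
grasp_force: 0.0
```

Run:
```python
from h import *
s=env.state();print(s["tool_pos"],s["tcp_rot"],np.round(s["joint_positions"],1),s["ft_force"])
im=snapshot("side");cv2.imwrite("pics/s2.png",cv2.resize(im[80:280,180:440],None,fx=3,fy=3,interpolation=2)[:,:,::-1])
plan([((.5065,.002,.059),50,6,5)])
```

```text
[0.34478522 0.17016525 0.24525425] [ 176.08178105   27.59538291 -174.70135173] [-14.6 -19.9 -26.8 140.9   7.4  32.4  48.9] [-0.15564647 -1.13438726 -0.11713448]
[-0.9, -3.9, 4.4] [0.7, -4.5, -0.3] ; [-0.5, -3.9, 4.5] [0.6, -4.4, -0.3] ; [-0.1, -3.8, 4.6] [0.7, -4.5, -0.3] ; [0.3, -3.7, 4.6] [0.6, -4.5, -0.3] ; [0.6, -3.7, 4.6] [0.7, -4.5, -0.3]
-> end [0.5067 0.0024 0.059 ]
```

View pics/s2.png

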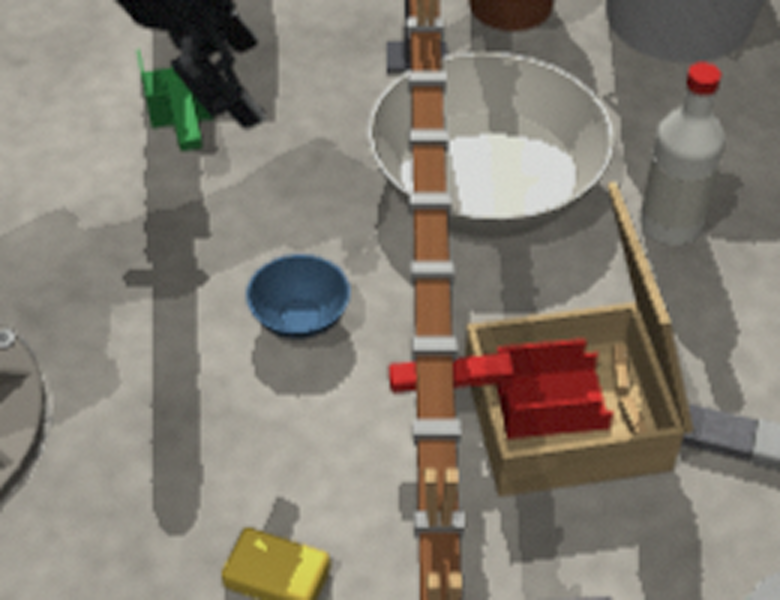

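The last call stalled because joint 4 reached its limit: a 50° tilt that close to the base is out of reach. Nothing was disturbed. The picture shows the gripper at about (220,80), clear of everything. I'll use 25–35° tilts and grip nearer the handle's end.

Run:
```python
from h import *
plan([((.42,0,.17),25,6,7),((.455,0,.113),30,6,3),((.4885,0,.0565),35,6,5)])
```

```text
[-0.3, -2.6, 1.2] [0.5, 0.4, -0.1] ; [-0.2, -2.5, 1.2] [0.5, 0.3, -0.1] ; [-0.3, -2.6, 1.2] [0.5, 0.4, -0.1] ; [-0.2, -2.5, 1.2] [0.5, 0.4, -0.1] ; [-0.3, -2.6, 1.3] [0.5, 0.4, -0.1]
[-0.3, -2.5, 1.3] [0.5, 0.3, -0.1] ; [-0.3, -2.5, 1.3] [0.5, 0.4, -0.1] ; -> end [4.204e-01 1.000e-04 1.699e-01]
[-0.2, -0.1, 2.2] [0.0, -1.7, -0.0] ; [-0.2, -0.2, 2.2] [0.0, -1.6, -0.0] ; [-0.1, -0.1, 2.2] [0.0, -1.7, -0.0] ; -> end [ 4.547e-01 -3.000e-04  1.132e-01]
[-0.0, -0.1, 1.3] [0.0, -1.0, -0.0] ; [-0.0, -0.0, 1.3] [0.0, -1.0, -0.0] ; [0.0, -0.1, 1.4] [0.0, -1.0, -0.0] ; [0.1, -0.1, 1.3] [0.0, -1.0, -0.0] ; [0.1, -0.0, 1.3] [0.0, -1.0, -0.0]
-> end [4.882e-01 3.000e-04 5.610e-02]
```

>>> jog_arm(
  deltas=[
    {"hand":-1,"linear":[-0.3,-2.6,1.2],"delta_rot":[0.5,0.4,-0.1]},
    {"hand":-1,"linear":[-0.2,-2.5,1.2],"delta_rot":[0.5,0.3,-0.1]},
    {"hand":-1,"linear":[-0.3,-2.6,1.2],"delta_rot":[0.5,0.4,-0.1]},
    {"hand":-1,"linear":[-0.2,-2.5,1.2],"delta_rot":[0.5,0.4,-0.1]},
    {"hand":-1,"linear":[-0.3,-2.6,1.3],"delta_rot":[0.5,0.4,-0.1]},
  ],
)

```text
clock: 3.13
tool_pos: [0.3595, 0.1325, 0.2287]
tcp_rot: [177.2, 26.2, -174.1]
ft_force: [-0.8, 1.3, 0.2]
finger_gap: 0.085
grasp_force: 0.0
```

>>> jog_arm(
  deltas=[
    {"hand":-1,"linear":[-0.3,-2.5,1.3],"delta_rot":[0.5,0.3,-0.1]},
    {"hand":-1,"linear":[-0.3,-2.5,1.3],"delta_rot":[0.5,0.4,-0.1]},
    {"hand":-1,"linear":[0,0,0],"delta_rot":[0,0,0]},
  ],
)

```text
clock: 3.38
tool_pos: [0.3635, 0.1164, 0.2226]
tcp_rot: [177.6, 25.6, -174.3]
ft_force: [0.0, -1.2, 0.4]
finger_gap: 0.0853
grasp_force: 0.0
```

Run:
```python
from h import *
s=env.state();print(s["tool_pos"],s["tcp_rot"],np.round(s["joint_positions"],1),s["ft_force"])
plan([((.455,0,.113),30,6,3),((.4885,0,.0565),35,6,5)])
```

```text
[0.36354067 0.11635276 0.22261735] [ 177.58203014   25.64207586 -174.34722436] [ 29.8 -22.3 -49.6 141.  -25.3  30.   94.1] [ 0.02539785 -1.24882293  0.39576458]
[-0.8, -4.3, 4.3] [0.8, -1.5, -0.1] ; [-0.7, -4.3, 4.3] [0.7, -1.4, -0.2] ; [-0.6, -4.3, 4.4] [0.8, -1.5, -0.1] ; -> end [ 4.553e-01 -4.000e-04  1.133e-01]
[-0.0, -0.1, 1.3] [-0.0, -1.0, 0.0] ; [0.0, -0.0, 1.3] [-0.0, -1.0, 0.0] ; [0.1, -0.1, 1.3] [-0.0, -1.0, 0.0] ; [0.0, -0.0, 1.4] [-0.0, -1.0, 0.0] ; [0.1, -0.1, 1.3] [-0.0, -1.0, 0.0]
-> end [4.887e-01 1.000e-04 5.630e-02]
```

Joint 4 is still at its limit and the elbow is swinging. I'll identify the arm's kinematics from the recorded states, so I can check reach before moving.

```bash
cat > fk.py <<'E'
import numpy as np,itertools
from scipy.spatial.transform import Rotation as Ro
from scipy.optimize import least_squares
D=[([-75.08733481,24.44484736,4.23009487,92.04682444,-1.95466705,63.64396765,-3.84609615],[.26878503,.61878975,.23070759],[-179.936515,.00298,156.519152]),
([-14.6,-19.9,-26.8,140.9,7.4,32.4,48.9],[.34478522,.17016525,.24525425],[176.08178105,27.59538291,-174.70135173]),
([29.8,-22.3,-49.6,141.,-25.3,30.,94.1],[.36354067,.11635276,.22261735],[177.58203014,25.64207586,-174.34722436])]
def rots(q,s,o):
    return [Ro.from_euler("zyzyzyz"[i],s[i]*q[i]+(o if i==0 else 0),degrees=True) for i in range(7)]
if __name__=="__main__":
    best=[]
    for s in itertools.product([1,-1],repeat=7):
        if s[1]<0: continue
        for o in range(0,360,15):
            for o7 in range(0,360,45):
                e=0
                for q,p,r in D:
                    R=Ro.identity()
                    for x in rots(q,s,o):R=R*x
                    R=R*Ro.from_euler("z",o7,degrees=True)
                    e+=(R.inv()*Ro.from_euler("xyz",r,degrees=True)).magnitude()
                best.append((np.degrees(e),s,o,o7))
    best.sort(key=lambda b:b[0]);print(best[:4])
    _,s,o,o7=best[0]
    # linear lengths: offsets along each frame's x and z after each joint
    A=[];y=[]
    for q,p,r in D:
        R=Ro.identity();cols=[]
        for i,x in enumerate(rots(q,s,o)):
            R=R*x
            if i in(0,2,4,6):cols.append(R.as_matrix()[:,2])
            if i in(2,3,5):cols.append(R.as_matrix()[:,0])
        A.append(np.array(cols).T);y+=p
    A=np.vstack(A);c,res,rk,sv=np.linalg.lstsq(A,np.array(y),rcond=None);print("z0,z2,x2,x3,z4,x5,z6",c.round(4),rk,sv.round(2),np.abs(A@c-y).max())
E
python3 fk.py
```

```text
[(np.float64(0.12019836078700151), (-1, 1, -1, 1, -1, 1, -1), 0, 90), (np.float64(40.78213598544061), (-1, 1, -1, 1, -1, 1, -1), 45, 135), (np.float64(40.792580676442796), (-1, 1, -1, 1, -1, 1, -1), 315, 45), (np.float64(44.94464179947866), (-1, 1, -1, 1, -1, 1, -1), 15, 90)]
z0,z2,x2,x3,z4,x5,z6 [ 0.6327  0.1568  0.4884  0.3351  0.9549  0.5436 -0.3798] 7 [3.4  2.95 0.56 0.5  0.39 0.17 0.03] 0.03764824441980438
```

```bash
cat > fk2.py <<'E'
from fk import *
s=(-1,1,-1,1,-1,1,-1)
def frames(q):
    R=Ro.identity();F=[]
    for x in rots(q,s,0):
        R=R*x;F.append(R.as_matrix())
    return F
if __name__=="__main__":
    C=[(i,a) for i in range(7) for a in range(3)]
    C=[c for c in C if not(c[1]==2 and c[0]in(1,3,5)) and not (c[1]==1 and c[0] in (1,3,5))]
    F=[frames(d[0]) for d in D];y=np.array([v for d in D for v in d[1]])
    base=[(0,2),(2,2),(4,2),(6,2)];rest=[c for c in C if c not in base];out=[]
    for k in range(0,4):
        for ex in itertools.combinations(rest,k):
            cs=base+list(ex);A=np.vstack([np.array([f[i][:,a] for i,a in cs]).T for f in F])
            c=np.linalg.lstsq(A,y,rcond=None)[0];out.append((np.abs(A@c-y).max(),k,ex,c.round(3)))
    out.sort(key=lambda t:t[0]+.002*t[1])
    for t in out[:8]:print(t)
    print([t for t in out if t[1]==0])
E
python3 fk2.py
```

```text
(np.float64(0.0003643703970187262), 2, ((0, 1), (2, 1)), array([ 0.286,  0.553,  0.494,  0.339, -0.03 , -0.034]))
(np.float64(0.000136210501384737), 3, ((0, 1), (2, 1), (4, 1)), array([ 0.284,  0.554,  0.494,  0.339, -0.029, -0.034, -0.002]))
(np.float64(0.00025118209016225523), 3, ((0, 1), (2, 0), (2, 1)), array([ 0.286,  0.552,  0.494,  0.338, -0.031,  0.001, -0.033]))
(np.float64(0.00026392602192032433), 3, ((0, 1), (2, 1), (5, 0)), array([ 0.286,  0.553,  0.493,  0.34 , -0.031, -0.033, -0.001]))
(np.float64(0.00027131175693109744), 3, ((0, 1), (2, 1), (4, 0)), array([ 0.284,  0.554,  0.492,  0.342, -0.031, -0.033, -0.003]))
(np.float64(0.00033784570642911294), 3, ((0, 1), (1, 0), (2, 1)), array([ 0.286,  0.553,  0.494,  0.339, -0.03 ,  0.   , -0.034]))
(np.float64(0.0003424881336307195), 3, ((0, 1), (2, 1), (6, 1)), array([ 0.285,  0.553,  0.494,  0.339, -0.03 , -0.033, -0.   ]))
(np.float64(0.00036905929641339874), 3, ((0, 1), (2, 1), (6, 0)), array([ 0.286,  0.553,  0.494,  0.339, -0.03 , -0.034, -0.   ]))
[(np.float64(0.06578451319073772), 0, (), array([0.301, 0.475, 0.507, 0.266]))]
```

The kinematics are now identified to 0.4 mm: shoulder 0.286 m, links 0.553 and 0.494 m, wrist to TCP 0.339 m. That rules out a forward tilt. A 22° backward tilt, coming down between the rail and the lid, has good clearance and joint margins, so I'll go over the rail, where there are no pegs between y = -0.28 and 0.21.

Run:
```python
from h import *
plan([((.42,.06,.38),5,6,8),((.617,.013,.34),-22,6,7)])
```

```text
[-1.4, -0.7, -1.5] [0.3, 2.6, 0.0] ; [-1.4, -0.7, -1.6] [0.3, 2.6, 0.0] ; [-1.2, -0.7, -1.7] [0.3, 2.5, 0.0] ; [-1.3, -0.8, -1.7] [0.2, 2.6, 0.0] ; [-1.1, -0.7, -1.7] [0.3, 2.6, 0.1]
[-1.0, -0.8, -1.8] [0.3, 2.6, -0.0] ; [-1.0, -0.7, -1.8] [0.3, 2.6, -0.0] ; [-0.9, -0.8, -1.9] [0.3, 2.5, 0.0] ; -> end [0.4203 0.0598 0.38  ]
[-2.7, -1.0, 0.8] [-0.0, 3.9, -0.0] ; [-2.7, -0.9, 0.6] [-0.0, 3.8, -0.0] ; [-2.7, -1.0, 0.5] [-0.0, 3.9, -0.0] ; [-2.8, -0.9, 0.2] [-0.0, 3.9, -0.0] ; [-2.8, -1.0, 0.1] [-0.0, 3.8, -0.0]
[-2.8, -1.0, -0.1] [-0.0, 3.9, -0.0] ; [-2.7, -0.9, -0.3] [-0.0, 3.8, -0.0] ; -> end [0.6166 0.0131 0.3399]
```

>>> jog_arm(
  deltas=[
    {"hand":-1,"linear":[-1.4,-0.7,-1.5],"delta_rot":[0.3,2.6,0]},
    {"hand":-1,"linear":[-1.4,-0.7,-1.6],"delta_rot":[0.3,2.6,0]},
    {"hand":-1,"linear":[-1.2,-0.7,-1.7],"delta_rot":[0.3,2.5,0]},
    {"hand":-1,"linear":[-1.3,-0.8,-1.7],"delta_rot":[0.2,2.6,0]},
    {"hand":-1,"linear":[-1.1,-0.7,-1.7],"delta_rot":[0.3,2.6,0]},
  ],
)

```text
clock: 3.8
tool_pos: [0.399, 0.083, 0.3226]
tcp_rot: [179.2, 12.7, -173.7]
ft_force: [0.4, 0.2, 0.4]
finger_gap: 0.0855
grasp_force: 0.0
```

>>> jog_arm(
  deltas=[
    {"hand":-1,"linear":[-1.0,-0.8,-1.8],"delta_rot":[0.3,2.6,0]},
    {"hand":-1,"linear":[-1.0,-0.7,-1.8],"delta_rot":[0.3,2.6,0]},
    {"hand":-1,"linear":[-0.9,-0.8,-1.9],"delta_rot":[0.3,2.5,0]},
    {"hand":-1,"linear":[0,0,0],"delta_rot":[0,0,0]},
  ],
)

```text
clock: 4.13
tool_pos: [0.4231, 0.0614, 0.3831]
tcp_rot: [-179.9, 5.1, -173.8]
ft_force: [-0.8, -0.1, -0.3]
finger_gap: 0.0853
grasp_force: 0.0
```

Run:
```python
from h import *
s=env.state();print(s["tool_pos"],s["tcp_rot"],np.round(s["joint_positions"],1))
plan([((.617,.013,.34),-22,6,7)])
```

```text
[0.42305109 0.06138723 0.38310583] [-179.89335763    5.10898903 -173.75415833] [ 38.8  -9.5 -47.9 109.9  -7.1  71.5  89.2]
[-2.6, -1.0, 0.9] [-0.0, 3.9, 0.0] ; [-2.7, -1.0, 0.6] [-0.0, 3.8, 0.1] ; [-2.7, -1.0, 0.5] [-0.1, 3.9, -0.0] ; [-2.7, -0.9, 0.3] [0.0, 3.9, 0.0] ; [-2.8, -1.0, 0.2] [-0.0, 3.9, 0.1]
[-2.7, -1.0, -0.1] [-0.0, 3.8, -0.0] ; [-2.8, -1.0, -0.3] [-0.0, 3.9, 0.0] ; -> end [0.6175 0.0128 0.3403]
```

>>> jog_arm(
  deltas=[
    {"hand":-1,"linear":[-2.6,-1.0,0.9],"delta_rot":[0,3.9,0]},
    {"hand":-1,"linear":[-2.7,-1.0,0.6],"delta_rot":[0,3.8,0]},
    {"hand":-1,"linear":[-2.7,-1.0,0.5],"delta_rot":[0,3.9,0]},
    {"hand":-1,"linear":[-2.7,-0.9,0.3],"delta_rot":[0,3.9,0]},
    {"hand":-1,"linear":[-2.8,-1.0,0.2],"delta_rot":[0,3.9,0]},
  ],
)

```text
clock: 4.55
tool_pos: [0.5452, 0.0332, 0.3538]
tcp_rot: [-179.7, -12.5, -173.7]
ft_force: [-0.1, -0.4, 2.8]
finger_gap: 0.0855
grasp_force: 0.0
```

>>> jog_arm(
  deltas=[
    {"hand":-1,"linear":[-2.7,-1.0,-0.1],"delta_rot":[0,3.8,0]},
    {"hand":-1,"linear":[-2.8,-1.0,-0.3],"delta_rot":[0,3.9,0]},
    {"hand":-1,"linear":[0,0,0],"delta_rot":[0,0,0]},
  ],
)

```text
clock: 4.8
tool_pos: [0.6044, 0.0183, 0.3358]
tcp_rot: [-179.9, -20.9, -173.8]
ft_force: [2.0, -0.6, -2.5]
finger_gap: 0.0853
grasp_force: 0.0
```

Run:
```python
from h import *
s=env.state();print(s["tool_pos"],s["tcp_rot"],np.round(s["joint_positions"],1))
plan([((.505,.002,.054),-22,6,14)])
```

```text
[0.60443063 0.01826187 0.33583448] [-179.94083191  -20.85740371 -173.7526866 ] [ 22.5  33.4 -48.3  76.5  18.  100.6  71.3]
[-0.0, -0.0, 2.1] [-0.0, 0.1, 0.0] ; [-0.1, -0.1, 2.2] [-0.0, 0.1, 0.0] ; [-0.0, -0.0, 2.1] [-0.0, 0.0, 0.0] ; [-0.1, -0.0, 2.1] [-0.0, 0.1, 0.1] ; [-0.1, -0.1, 2.2] [-0.1, 0.1, -0.0]
[-0.0, -0.0, 2.1] [0.0, 0.1, -0.0] ; [-0.1, -0.1, 2.2] [0.0, 0.1, 0.0] ; [-0.0, 0.0, 2.1] [0.0, 0.1, 0.0] ; [-0.1, -0.0, 2.1] [0.0, 0.0, 0.0] ; [-0.1, -0.1, 2.2] [-0.0, 0.1, 0.1]
[-0.1, -0.0, 2.1] [-0.0, 0.1, -0.0] ; [-0.0, -0.1, 2.1] [-0.0, 0.1, -0.0] ; [-0.1, 0.0, 2.2] [-0.0, 0.1, 0.0] ; [-0.1, -0.0, 2.1] [-0.0, 0.0, 0.0] ; -> end [0.5049 0.0023 0.0542]
```

```bash
cat > arm.py <<'E'
from fk2 import frames,Ro,np
from scipy.optimize import least_squares
def pts(q):
    F=frames(q);s=F[0][:,2]*.286+F[0][:,1]*-.030;e=s+F[2][:,2]*.553+F[2][:,1]*-.034;w=e+F[4][:,2]*.494;t=w+F[6][:,2]*.339
    return e,w,t,Ro.from_matrix(F[6])*Ro.from_euler("z",90,degrees=True)
LO=np.array([-163.25,-28.42,-70.27,12.13,-58.53,9.26,-156.51]);HI=np.array([163.25,122.38,78.77,141.07,238.53,117.41,156.51])
def ik(q0,p,R):
    f=lambda q:np.r_[(pts(q)[2]-p)*100,(pts(q)[3].inv()*R).as_rotvec()*20,(q-q0)*.0005]
    r=least_squares(f,np.clip(q0,LO+.01,HI-.01),bounds=(LO,HI));return r.x,np.abs(r.fun[:6]).max()
E
cat > chk.py <<'E'
from h import *
from arm import *
def check(ws):
    q=np.array(env.state()["joint_positions"])
    for pos,tilt,yaw in ws:
        q,e=ik(q,np.array(pos),ori(tilt,yaw));E,W,_,_=pts(q)
        k=(.4835-W[0])/(E[0]-W[0]);X=W+k*(E-W);print(np.round(q,0),"err",round(e,2),"elbow",E.round(2),"wrist",W.round(3),"forearm over rail",X.round(3) if 0<k<1 else None)
E
python3 - <<'E'
from chk import *
e,w,t,R=pts(env.state()["joint_positions"]);print(e,w,t)
check([((.605,.018,.335),-22,6),((.55,.01,.2),-22,6),((.505,.002,.054),-22,6),((.505,.002,.13),-22,6),((.49,.327,.13),-22,6),((.49,.327,.05),-22,6)])
E
```

```text
[ 0.28050394 -0.17298216  0.73390148] [0.72273685 0.03241096 0.65465678] [0.60279308 0.0189285  0.33787181]
[ 22.  34. -48.  76.  18. 102.  71.] err 0.0 elbow [ 0.29 -0.17  0.73] wrist [0.731 0.031 0.649] forearm over rail [ 0.484 -0.083  0.694]
[ 26.  35. -48.  92.  20.  86.  69.] err 0.0 elbow [ 0.28 -0.2   0.72] wrist [0.676 0.023 0.514] forearm over rail [ 0.484 -0.084  0.617]
[ 25.  42. -45. 103.  26.  70.  65.] err 0.0 elbow [ 0.33 -0.22  0.68] wrist [0.631 0.015 0.368] forearm over rail [ 0.484 -0.097  0.52 ]
[ 27.  36. -48. 101.  22.  77.  67.] err 0.0 elbow [ 0.28 -0.21  0.72] wrist [0.631 0.015 0.444] forearm over rail [ 0.484 -0.079  0.56 ]
[ -2.  43. -49.  91.  17.  77.  42.] err 0.0 elbow [ 0.4  -0.04  0.67] wrist [0.616 0.34  0.444] forearm over rail [0.484 0.109 0.583]
[ -3.  48. -47.  93.  21.  70.  41.] err 0.0 elbow [ 0.43 -0.03  0.64] wrist [0.616 0.34  0.364] forearm over rail [0.484 0.074 0.559]
```

All of it is in reach with margin, so I'll descend.

>>> jog_arm(
  deltas=[
    {"hand":-1,"linear":[0,0,2.1],"delta_rot":[0,0.1,0]},
    {"hand":-1,"linear":[-0.1,-0.1,2.2],"delta_rot":[0,0.1,0]},
    {"hand":-1,"linear":[0,0,2.1],"delta_rot":[0,0.1,0]},
    {"hand":-1,"linear":[-0.1,0,2.1],"delta_rot":[0,0.1,0]},
    {"hand":-1,"linear":[-0.1,-0.1,2.2],"delta_rot":[0,0.1,0]},
  ],
)

```text
clock: 5.22
tool_pos: [0.5659, 0.0148, 0.2419]
tcp_rot: [-179.7, -20.5, -173.6]
ft_force: [0.3, -0.3, -0.3]
finger_gap: 0.0854
grasp_force: 0.0
```

>>> jog_arm(
  deltas=[
    {"hand":-1,"linear":[0,0,2.1],"delta_rot":[0,0.1,0]},
    {"hand":-1,"linear":[-0.1,-0.1,2.2],"delta_rot":[0,0.1,0]},
    {"hand":-1,"linear":[0,0,2.1],"delta_rot":[0,0.1,0]},
    {"hand":-1,"linear":[-0.1,0,2.1],"delta_rot":[0,0,0]},
    {"hand":-1,"linear":[0,0,0],"delta_rot":[0,0,0]},
  ],
)

```text
clock: 5.63
tool_pos: [0.5358, 0.0096, 0.1597]
tcp_rot: [-179.8, -21.1, -173.5]
ft_force: [-0.4, -0.1, -0.3]
finger_gap: 0.0855
grasp_force: 0.0
```

Run:
```python
from h import *
s=env.state();print(s["tool_pos"],s["tcp_rot"],s["ft_force"])
a=snapshot("side")[100:260,280:440];b=snapshot("top")[110:230,260:390]
im=np.hstack([cv2.resize(a,(400,400),interpolation=2),cv2.resize(b,(400,369),interpolation=2)[:400] if 0 else cv2.resize(b,(400,400),interpolation=2)])
cv2.imwrite("pics/c1.png",im[:,:,::-1])
plan([((.505,.002,.054),-22,6,5)])
```

```text
[0.53578914 0.00964142 0.15973783] [-179.76560247  -21.10517444 -173.51826465] [-0.43462252 -0.08186342 -0.27922528]
[-0.1, -0.1, 2.3] [-0.1, 0.2, 0.1] ; [-0.2, -0.1, 2.3] [-0.0, 0.2, 0.1] ; [-0.2, -0.1, 2.3] [-0.1, 0.3, 0.1] ; [-0.1, -0.1, 2.2] [-0.0, 0.2, 0.1] ; [-0.2, -0.0, 2.3] [-0.1, 0.2, 0.1]
-> end [0.5048 0.0025 0.0543]
```

View pics/c1.png

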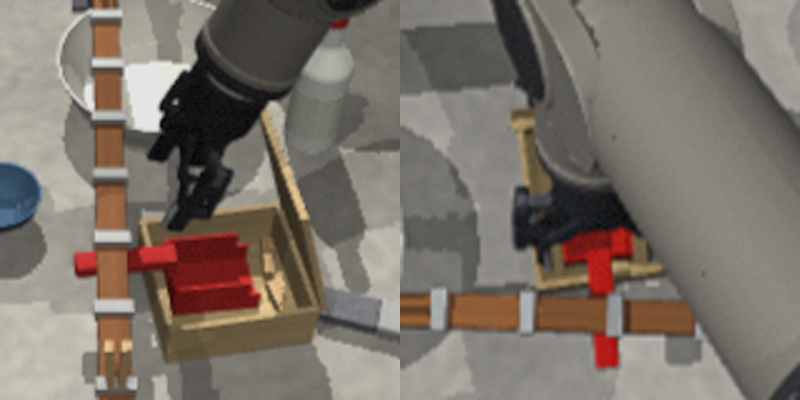

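The left half shows the open fingers at (165,150) and (175,220), above the box and clear of the rail at (110,200) and the lid at (285,150). The right half shows them straddling the handle's line. I'll go down the rest of the way and close.

>>> jog_arm(
  deltas=[
    {"hand":-1,"linear":[-0.1,-0.1,2.3],"delta_rot":[0,0.2,0.1]},
    {"hand":-1,"linear":[-0.2,-0.1,2.3],"delta_rot":[0,0.2,0.1]},
    {"hand":-1,"linear":[-0.2,-0.1,2.3],"delta_rot":[0,0.3,0.1]},
    {"hand":-1,"linear":[-0.1,-0.1,2.2],"delta_rot":[0,0.2,0.1]},
    {"hand":-1,"linear":[-0.2,0,2.3],"delta_rot":[0,0.2,0.1]},
  ],
)

```text
clock: 6.15
tool_pos: [0.5061, 0.0019, 0.0549]
tcp_rot: [-179.7, -21.8, -174.1]
ft_force: [0.9, 0.4, 0.5]
finger_gap: 0.0857
grasp_force: 0.0
```

>>> jog_arm(
  deltas=[
    {"hand":-1,"linear":[0,0,0],"delta_rot":[0,0,0]},
  ],
)

```text
clock: 6.23
tool_pos: [0.5035, 0.0015, 0.0525]
tcp_rot: [-179.8, -22.1, -174.1]
ft_force: [-0.9, -0.7, -0.8]
finger_gap: 0.0859
grasp_force: 0.0
```

Run:
```python
from h import *
s=env.state();print(s["tool_pos"],s["tcp_rot"],s["ft_force"])
plan([((.505,.002,.054),-22,6,1)])
```

```text
[0.50348763 0.00146399 0.05250838] [-179.76874497  -22.11728998 -174.05224626] [-0.88494139 -0.74489719 -0.77156921]
[-0.1, 0.0, -0.2] [-0.2, -0.1, -0.0] ; -> end [0.5052 0.0016 0.054 ]
```

>>> jog_arm(
  deltas=[
    {"hand":0.3,"linear":[0,0,0],"delta_rot":[0,0,0]},
    {"hand":0.6,"linear":[0,0,0],"delta_rot":[0,0,0]},
    {"hand":1,"linear":[0,0,0],"delta_rot":[0,0,0]},
    {"hand":1,"linear":[0,0,0],"delta_rot":[0,0,0]},
    {"hand":1,"linear":[0,0,0],"delta_rot":[0,0,0]},
  ],
  squeeze=80,
)

```text
clock: 6.65
tool_pos: [0.5055, 0.0018, 0.0555]
tcp_rot: [-179.9, -21.9, -174.0]
ft_force: [-0.4, 0.8, -0.1]
finger_gap: 0.0256
grasp_force: 0.2
```

>>> jog_arm(
  deltas=[
    {"hand":1,"linear":[0,0,0],"delta_rot":[0,0,0]},
    {"hand":1,"linear":[0,0,0],"delta_rot":[0,0,0]},
    {"hand":1,"linear":[0,0,0],"delta_rot":[0,0,0]},
    {"hand":1,"linear":[0,0,0],"delta_rot":[0,0,0]},
  ],
)

```text
clock: 6.98
tool_pos: [0.5053, 0.0017, 0.0554]
tcp_rot: [-179.9, -21.9, -174.0]
ft_force: [-0.1, 0.3, 7.3]
finger_gap: 0.0226
grasp_force: 80.4
```

Run:
```python
from h import *
p,R=cur();print(p)
plan([(p+[.0,0,.078],-22,6,8)])
```

```text
[0.50527482 0.00165043 0.05535937]
[0.4, -0.0, -0.9] [-0.0, 0.0, -0.0] ; [0.3, -0.0, -0.9] [-0.0, 0.0, -0.0] ; [0.4, -0.0, -0.9] [-0.0, 0.0, -0.0] ; [0.4, -0.0, -0.9] [-0.1, 0.1, -0.0] ; [0.3, -0.0, -0.9] [0.0, -0.0, -0.0]
[0.4, -0.0, -0.9] [0.0, -0.0, -0.0] ; [0.3, -0.0, -0.9] [0.0, -0.0, -0.0] ; [0.4, -0.0, -0.9] [-0.0, 0.0, -0.0] ; -> end [0.5053 0.0017 0.133 ]
```

>>> jog_arm(
  deltas=[
    {"hand":1,"linear":[0.4,0,-0.9],"delta_rot":[0,0,0]},
    {"hand":1,"linear":[0.3,0,-0.9],"delta_rot":[0,0,0]},
    {"hand":1,"linear":[0.4,0,-0.9],"delta_rot":[0,0,0]},
    {"hand":1,"linear":[0.4,0,-0.9],"delta_rot":[0,0,0]},
    {"hand":1,"linear":[0.3,0,-0.9],"delta_rot":[0,0,0]},
  ],
)

```text
clock: 7.4
tool_pos: [0.5049, 0.0018, 0.1045]
tcp_rot: [-179.9, -21.9, -174.0]
ft_force: [0.6, -0.2, -1.8]
finger_gap: 0.0225
grasp_force: 79.3
```

>>> jog_arm(
  deltas=[
    {"hand":1,"linear":[0.4,0,-0.9],"delta_rot":[0,0,0]},
    {"hand":1,"linear":[0.3,0,-0.9],"delta_rot":[0,0,0]},
    {"hand":1,"linear":[0.4,0,-0.9],"delta_rot":[0,0,0]},
    {"hand":1,"linear":[0,0,0],"delta_rot":[0,0,0]},
  ],
)

```text
clock: 7.73
tool_pos: [0.5055, 0.0021, 0.1343]
tcp_rot: [-179.9, -21.8, -174.0]
ft_force: [0.3, -0.6, -1.3]
finger_gap: 0.0224
grasp_force: 79.3
```

Run:
```python
from h import *
s=env.state();print(s["tool_pos"],s["tcp_rot"],s["ft_force"],s["grasp_force"])
a=snapshot("side")[100:260,280:440];b=snapshot("top")[110:230,260:390]
im=np.hstack([cv2.resize(a,(400,400),interpolation=2),cv2.resize(b,(400,400),interpolation=2)])
cv2.imwrite("pics/c2.png",im[:,:,::-1])
```

```text
[0.50550518 0.00205803 0.13426336] [-179.87336438  -21.81614193 -174.02898961] [ 0.34786731 -0.58528169 -1.25296979] 79.3159282207489
```

View pics/c2.png

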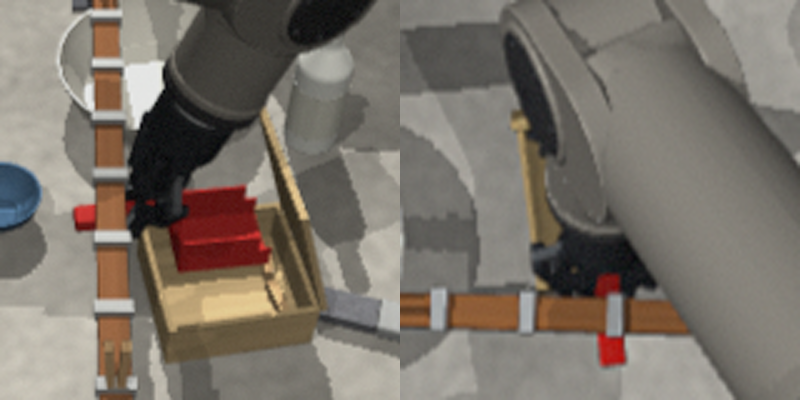

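The scoop is held level, with its bowl at (215,225) in the left half, above the box walls. Next is the transfer to the basin. I check bottle clearance first.

Run:
```python
from h import *
print("bottle cap",tri((414,105),(238,110)),plane("top",(245,130),.1))
st=plan([((.512,.16,.136),-22,6,6),((.512,.321,.136),-22,6,6)])
plan([((.492,.321,.085),-22,6,5),((.492,.321,.051),-22,6,5)],st)
```

```text
bottle cap [0.74217753 0.25122286 0.20033367] [0.71392919 0.24855165 0.1       ]
[-0.3, 2.6, -0.2] [-0.0, 0.0, -0.0] ; [-0.4, 2.6, -0.2] [-0.0, 0.0, -0.0] ; [-0.3, 2.6, -0.2] [-0.1, 0.0, -0.0] ; [-0.4, 2.6, -0.2] [0.0, 0.1, -0.0] ; [-0.3, 2.7, -0.2] [0.0, -0.0, -0.0]
[-0.4, 2.6, -0.2] [-0.0, -0.0, -0.0] ; -> end [0.5123 0.1604 0.1356]
[-0.3, 2.7, -0.1] [-0.0, -0.0, -0.0] ; [-0.2, 2.6, -0.1] [-0.0, -0.0, -0.0] ; [-0.3, 2.7, -0.1] [-0.0, -0.0, -0.0] ; [-0.2, 2.7, -0.1] [-0.0, -0.0, -0.0] ; [-0.3, 2.6, -0.1] [-0.0, -0.0, -0.0]
[-0.2, 2.7, -0.2] [-0.0, -0.0, -0.0] ; -> end [0.5121 0.3213 0.1364]
[-0.0, 0.0, 1.1] [-0.0, -0.0, -0.0] ; [-0.0, 0.1, 1.1] [-0.0, -0.0, -0.0] ; [-0.0, 0.0, 1.1] [-0.0, -0.0, -0.0] ; [-0.1, 0.0, 1.1] [-0.0, -0.0, -0.0] ; [0.0, 0.1, 1.1] [-0.0, -0.0, -0.0]
-> end [0.4923 0.3212 0.0851]
[-0.2, -0.0, 0.6] [-0.0, -0.0, -0.0] ; [-0.3, -0.0, 0.7] [-0.0, -0.0, -0.0] ; [-0.2, -0.0, 0.6] [-0.0, -0.0, -0.0] ; [-0.3, -0.0, 0.6] [-0.0, -0.0, -0.0] ; [-0.2, -0.0, 0.7] [-0.0, -0.0, -0.0]
-> end [0.4915 0.3211 0.0509]
```

>>> jog_arm(
  deltas=[
    {"hand":1,"linear":[-0.3,2.6,-0.2],"delta_rot":[0,0,0]},
    {"hand":1,"linear":[-0.4,2.6,-0.2],"delta_rot":[0,0,0]},
    {"hand":1,"linear":[-0.3,2.6,-0.2],"delta_rot":[0,0,0]},
    {"hand":1,"linear":[-0.4,2.6,-0.2],"delta_rot":[0,0,0]},
    {"hand":1,"linear":[-0.3,2.7,-0.2],"delta_rot":[0,0,0]},
  ],
)

```text
clock: 8.25
tool_pos: [0.5101, 0.135, 0.1343]
tcp_rot: [-179.9, -22.0, -174.1]
ft_force: [-0.0, -0.5, -1.4]
finger_gap: 0.0222
grasp_force: 79.3
```

>>> jog_arm(
  deltas=[
    {"hand":1,"linear":[-0.4,2.6,-0.2],"delta_rot":[0,0,0]},
    {"hand":1,"linear":[-0.3,2.7,-0.1],"delta_rot":[0,0,0]},
    {"hand":1,"linear":[-0.2,2.6,-0.1],"delta_rot":[0,0,0]},
    {"hand":1,"linear":[-0.3,2.7,-0.1],"delta_rot":[0,0,0]},
    {"hand":1,"linear":[-0.2,2.7,-0.1],"delta_rot":[0,0,0]},
  ],
)

```text
clock: 8.67
tool_pos: [0.5112, 0.269, 0.1342]
tcp_rot: [-179.9, -22.0, -174.0]
ft_force: [0.3, 1.0, -0.7]
finger_gap: 0.0223
grasp_force: 79.3
```

>>> jog_arm(
  deltas=[
    {"hand":1,"linear":[-0.3,2.6,-0.1],"delta_rot":[0,0,0]},
    {"hand":1,"linear":[-0.2,2.7,-0.2],"delta_rot":[0,0,0]},
    {"hand":1,"linear":[0,0,0],"delta_rot":[0,0,0]},
  ],
)

```text
clock: 8.92
tool_pos: [0.5096, 0.3269, 0.1357]
tcp_rot: [179.9, -22.0, -173.7]
ft_force: [-1.5, 0.5, -1.0]
finger_gap: 0.023
grasp_force: 79.4
```

Run:
```python
from h import *
s=env.state();print(s["tool_pos"],s["tcp_rot"],s["ft_force"],s["grasp_force"],s["joint_positions"].round(0))
a=snapshot("side")[60:180,270:430];b=snapshot("top")[110:230,150:310]
im=np.hstack([cv2.resize(a,(400,300),interpolation=2),cv2.resize(b,(400,300),interpolation=2)])
cv2.imwrite("pics/c3.png",im[:,:,::-1])
plan([((.492,.321,.085),-22,6,5),((.492,.321,.055),-22,6,4)])
```

```text
[0.50955401 0.32687776 0.13566032] [ 179.91045523  -22.01739589 -173.65764552] [-1.4645785   0.4692013  -0.98145154] 79.36553835868835 [ -2.  44. -49.  88.  18.  79.  43.]
[-0.0, 0.0, 1.1] [-0.0, -0.0, 0.0] ; [-0.0, 0.0, 1.0] [-0.1, -0.0, 0.0] ; [-0.1, 0.0, 1.1] [0.0, -0.0, 0.1] ; [0.0, 0.1, 1.1] [-0.0, -0.0, -0.0] ; [-0.0, -0.0, 1.1] [-0.0, -0.0, -0.0]
-> end [0.4916 0.3212 0.0846]
[-0.3, -0.0, 0.7] [-0.0, -0.0, -0.0] ; [-0.3, -0.0, 0.7] [-0.0, -0.0, -0.0] ; [-0.3, -0.0, 0.7] [-0.0, -0.0, -0.0] ; [-0.2, -0.0, 0.6] [-0.0, -0.0, -0.0] ; -> end [0.4917 0.3212 0.0555]
```

View pics/c3.png

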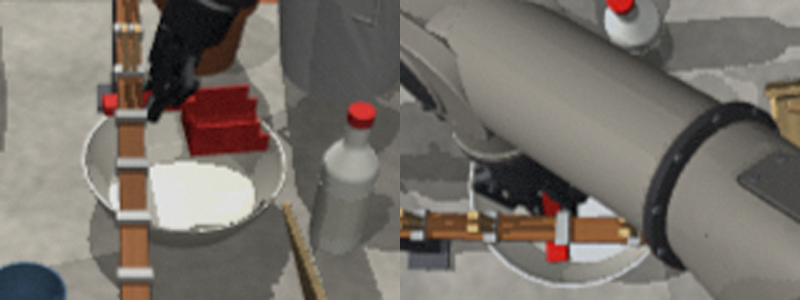

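The scoop hangs over the basin, with the bowl at (225,120) in the left half, and its handle is under the rail. I'll lower it.

>>> jog_arm(
  deltas=[
    {"hand":1,"linear":[0,0,1.1],"delta_rot":[0,0,0]},
    {"hand":1,"linear":[0,0,1.0],"delta_rot":[0,0,0]},
    {"hand":1,"linear":[-0.1,0,1.1],"delta_rot":[0,0,0]},
    {"hand":1,"linear":[0,0.1,1.1],"delta_rot":[0,0,0]},
    {"hand":1,"linear":[0,0,1.1],"delta_rot":[0,0,0]},
  ],
)

```text
clock: 9.43
tool_pos: [0.492, 0.3196, 0.084]
tcp_rot: [-179.9, -22.0, -174.1]
ft_force: [-0.3, -0.4, -1.7]
finger_gap: 0.0225
grasp_force: 79.3
```

>>> jog_arm(
  deltas=[
    {"hand":1,"linear":[-0.3,0,0.7],"delta_rot":[0,0,0]},
    {"hand":1,"linear":[-0.3,0,0.7],"delta_rot":[0,0,0]},
    {"hand":1,"linear":[-0.3,0,0.7],"delta_rot":[0,0,0]},
    {"hand":1,"linear":[0,0,0],"delta_rot":[0,0,0]},
    {"hand":1,"linear":[0,0,0],"delta_rot":[0,0,0]},
  ],
)

```text
clock: 9.85
tool_pos: [0.4931, 0.3203, 0.0623]
tcp_rot: [-179.9, -22.0, -174.0]
ft_force: [0.5, 0.4, -1.5]
finger_gap: 0.0227
grasp_force: 79.3
```

Run:
```python
from h import *
s=env.state();print(s["tool_pos"],s["tcp_rot"],s["ft_force"],s["wrist_torque"])
plan([((.492,.322,.048),-22,6,4)])
```

```text
[0.49305861 0.32025077 0.06228335] [-179.89207068  -21.97240588 -174.03052697] [ 0.50442934  0.39105316 -1.5492267 ] [ 0.08188474 -0.44868893 -0.04849176]
[-0.1, 0.0, 0.3] [-0.0, 0.0, -0.0] ; [-0.1, 0.1, 0.4] [-0.0, 0.0, -0.0] ; [-0.1, 0.0, 0.3] [-0.1, 0.0, -0.0] ; [-0.2, 0.1, 0.4] [0.0, 0.0, -0.0] ; -> end [0.4923 0.3222 0.0474]
```

>>> jog_arm(
  deltas=[
    {"hand":1,"linear":[-0.1,0,0.3],"delta_rot":[0,0,0]},
    {"hand":1,"linear":[-0.1,0.1,0.4],"delta_rot":[0,0,0]},
    {"hand":1,"linear":[-0.1,0,0.2],"delta_rot":[0,0,0]},
    {"hand":1,"linear":[0,0,0],"delta_rot":[0,0,0]},
  ],
)

```text
clock: 10.18
tool_pos: [0.4922, 0.3211, 0.0527]
tcp_rot: [-179.9, -22.0, -174.0]
ft_force: [0.6, -0.0, -1.1]
finger_gap: 0.0228
grasp_force: 79.3
```

>>> jog_arm(
  deltas=[
    {"hand":1,"linear":[-0.1,0,0.2],"delta_rot":[0,0,0]},
    {"hand":1,"linear":[0,0,0],"delta_rot":[0,0,0]},
  ],
)

```text
clock: 10.35
tool_pos: [0.4925, 0.3211, 0.0507]
tcp_rot: [-179.9, -21.9, -174.0]
ft_force: [0.3, -0.3, -1.8]
finger_gap: 0.0226
grasp_force: 79.3
```

>>> jog_arm(
  deltas=[
    {"hand":1,"linear":[-0.1,0,0.2],"delta_rot":[0,0,0]},
    {"hand":1,"linear":[0,0,0],"delta_rot":[0,0,0]},
  ],
)

```text
clock: 10.52
tool_pos: [0.4927, 0.3213, 0.0487]
tcp_rot: [-179.9, -21.9, -174.0]
ft_force: [0.7, -0.3, 1.9]
finger_gap: 0.0224
grasp_force: 79.9
```

The bowl touched the floor at the expected height (TCP 0.0487). I'll release it and back out along the tool axis.

>>> jog_arm(
  deltas=[
    {"hand":0.2,"linear":[0,0,0],"delta_rot":[0,0,0]},
    {"hand":0,"linear":[0,0,0],"delta_rot":[0,0,0]},
    {"hand":-0.4,"linear":[0,0,0],"delta_rot":[0,0,0]},
    {"hand":-0.4,"linear":[0,0,0],"delta_rot":[0,0,0]},
    {"hand":-0.4,"linear":[0,0,0],"delta_rot":[0,0,0]},
  ],
)

```text
clock: 10.93
tool_pos: [0.4927, 0.3212, 0.0487]
tcp_rot: [-179.9, -21.9, -174.0]
ft_force: [-0.9, -0.8, 0.1]
finger_gap: 0.0599
grasp_force: 0.0
```

>>> jog_arm(
  deltas=[
    {"hand":-0.4,"linear":[0,0,-0.5],"delta_rot":[0,0,0]},
    {"hand":-0.4,"linear":[0,0,-1.5],"delta_rot":[0,0,0]},
    {"hand":-0.4,"linear":[0,0,-2.5],"delta_rot":[0,0,0]},
    {"hand":-0.4,"linear":[0,0,-3],"delta_rot":[0,0,0]},
    {"hand":-0.4,"linear":[0,0,-3],"delta_rot":[0,0,0]},
  ],
)

```text
clock: 11.35
tool_pos: [0.5319, 0.3254, 0.1474]
tcp_rot: [-179.9, -22.0, -174.0]
ft_force: [0.1, -0.3, -0.6]
finger_gap: 0.0596
grasp_force: 0.0
```

>>> jog_arm(
  deltas=[
    {"hand":-0.4,"linear":[0,0,-3],"delta_rot":[0,0,0]},
    {"hand":-0.4,"linear":[0,0,-3],"delta_rot":[0,0,0]},
    {"hand":0,"linear":[0,0,-3],"delta_rot":[0,0,0]},
    {"hand":0.5,"linear":[0,0,-3],"delta_rot":[0,0,0]},
    {"hand":1,"linear":[0,0,-3],"delta_rot":[0,0,0]},
  ],
)

```text
clock: 11.77
tool_pos: [0.5878, 0.3314, 0.2872]
tcp_rot: [-179.9, -21.9, -174.0]
ft_force: [0.7, 0.0, -0.9]
finger_gap: 0.024
grasp_force: 0.0
```

Run:
```python
from h import *
s=env.state();print(s["tool_pos"],s["tcp_rot"],s["joint_positions"].round(0))
a=snapshot("side")[60:260,270:430];b=snapshot("top")[110:230,150:390]
im=np.hstack([cv2.resize(a,(400,500),interpolation=2),np.pad(cv2.resize(b,(400,200),interpolation=2),((0,300),(0,0),(0,0)))])
cv2.imwrite("pics/c4.png",im[:,:,::-1])
for c in P:
    for r in spotter.regions_of(c,"lid")[:1]:print(c,r["score"],r["rect"])
```

```text
[0.58781246 0.33144087 0.28719568] [-179.90933761  -21.92779355 -174.01366583] [ -4.  42. -49.  69.  16.  98.  47.]
side 0.8 [384.5, 140.9, 407.3, 221.0]
top 0.53 [299.2, 139.1, 354.7, 145.6]
```

View pics/c4.png

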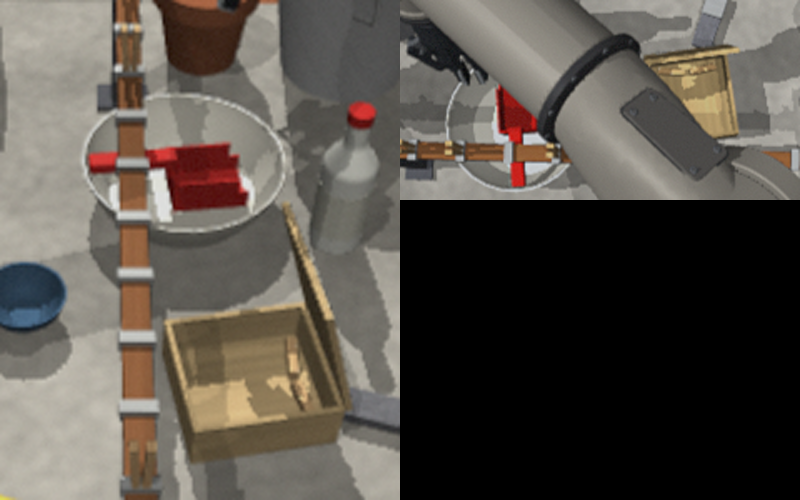

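The scoop now lies level in the basin at about (190,175), the box is empty and the lid stands at about (315,270). The lid fit gives an angle of about 75°, with the hinge at (0.694, 0.020). I'll go behind the lid with the fingers closed and follow its arc.

```bash
cat >> h.py <<'E'
def lidpt(th,r,m,tilt=-22):
    t=np.radians(th);a=np.radians(tilt);n=np.array([np.sin(t),np.cos(t)])
    tx=np.array([-np.cos(a),-np.sin(a)])
    v=r*np.array([-np.cos(t),np.sin(t)])+n*(.008+.011*abs(tx@n)+m)
    y=np.radians(9.6);return np.array([.694+v[0]*np.cos(y),.020+v[0]*np.sin(y),.06+v[1]])
E
python3 - <<'E'
from chk import *
W=[((.62,.28,.40),-22,8),((.77,.04,.38),-22,9.6),((.74,.028,.2),-22,9.6),(lidpt(75.3,.125,.012),-22,9.6),(lidpt(40,.135,0),-22,9.6),(lidpt(0,.14,0),-22,9.6)]
check(W)
for w in W[3:]:print(w[0].round(3))
plan([(*W[0],5),(*W[1],10),(*W[2],5),(*W[3],3)])
E
```

```text
[ -3.  40. -49.  57.  16. 111.  53.] err 0.0 elbow [ 0.38 -0.03  0.69] wrist [0.746 0.298 0.714] forearm over rail [0.484 0.059 0.697]
[  0.  48. -23.  39.  15. 117.  85.] err 0.0 elbow [ 0.42 -0.06  0.65] wrist [0.895 0.061 0.694] forearm over rail [ 0.484 -0.045  0.653]
[  5.  48. -25.  62.  16.  96.  82.] err 0.0 elbow [ 0.41 -0.1   0.65] wrist [0.865 0.049 0.514] forearm over rail [ 0.484 -0.073  0.627]
[  7.  43. -26.  72.  15.  91.  81.] err 0.0 elbow [ 0.38 -0.11  0.68] wrist [0.815 0.041 0.503] forearm over rail [ 0.484 -0.073  0.637]
[ 11.  37. -27.  88.  14.  81.  80.] err 0.0 elbow [ 0.33 -0.12  0.72] wrist [0.724 0.025 0.47 ] forearm over rail [ 0.484 -0.065  0.621]
[ 12.  39. -26.  97.  16.  71.  79.] err 0.0 elbow [ 0.34 -0.13  0.71] wrist [0.681 0.018 0.386] forearm over rail [ 0.484 -0.069  0.571]
[0.69  0.019 0.188]
[0.599 0.004 0.156]
[ 0.556 -0.003  0.072]
[0.4, -1.1, -2.3] [0.1, 0.0, -0.4] ; [0.3, -1.1, -2.3] [0.2, 0.0, -0.3] ; [0.4, -1.1, -2.3] [0.1, 0.1, -0.4] ; [0.4, -1.1, -2.4] [0.1, -0.0, -0.4] ; [0.3, -1.1, -2.3] [0.2, 0.0, -0.4]
-> end [0.6205 0.2805 0.4001]
[-1.1, -2.6, -0.2] [0.1, 0.0, -0.1] ; [-1.2, -2.6, -0.3] [0.0, 0.0, -0.2] ; [-1.1, -2.6, -0.2] [0.1, 0.0, -0.1] ; [-1.1, -2.6, -0.2] [0.0, 0.0, -0.2] ; [-1.1, -2.6, -0.3] [0.1, 0.0, -0.1]
[-1.1, -2.6, -0.2] [0.0, 0.0, -0.2] ; [-1.1, -2.6, -0.2] [0.1, 0.0, -0.1] ; [-1.1, -2.6, -0.3] [0.1, 0.0, -0.2] ; [-1.1, -2.6, -0.2] [0.0, 0.0, -0.1] ; [-1.1, -2.6, -0.2] [0.1, 0.0, -0.1]
-> end [0.7702 0.0404 0.3799]
[-0.8, -0.1, 3.6] [-0.0, 0.0, -0.0] ; [-0.7, -0.2, 3.6] [-0.0, 0.0, -0.0] ; [-0.8, -0.1, 3.5] [-0.0, 0.0, -0.0] ; [-0.7, -0.2, 3.6] [-0.0, 0.0, -0.0] ; [-0.8, -0.1, 3.6] [-0.0, 0.0, -0.0]
-> end [0.7401 0.0281 0.1997]
[1.4, -0.0, 1.0] [-0.0, 0.0, -0.0] ; [1.4, -0.0, 1.0] [-0.0, 0.0, -0.0] ; [1.5, -0.0, 1.0] [-0.0, 0.0, -0.0] ; -> end [0.6897 0.0196 0.188 ]
```

Run:
```python
from chk import *
W=[((.68,.18,.30),-20,8),((.76,.04,.29),-20,9.6),((.735,.027,.2),-22,9.6)]
check(W)
plan([(*W[0],5),(*W[1],5),(*W[2],4)])
```

```text
[  5.  44. -47.  63.  21. 102.  62.] err 0.0 elbow [ 0.39 -0.09  0.67] wrist [0.795 0.196 0.619] forearm over rail [ 0.484 -0.026  0.656]
[ 10.  49. -43.  52.  27. 107.  76.] err 0.0 elbow [ 0.42 -0.13  0.63] wrist [0.874 0.059 0.609] forearm over rail [ 0.484 -0.104  0.625]
[ 13.  51. -43.  62.  27. 100.  75.] err 0.0 elbow [ 0.42 -0.15  0.61] wrist [0.86  0.048 0.514] forearm over rail [ 0.484 -0.126  0.6  ]
[-1.3, -3.2, -0.8] [0.1, -0.4, -0.4] ; [-1.3, -3.2, -0.8] [0.2, -0.4, -0.4] ; [-1.3, -3.3, -0.8] [0.1, -0.3, -0.3] ; [-1.2, -3.2, -0.8] [0.1, -0.4, -0.4] ; [-1.3, -3.3, -0.8] [0.1, -0.4, -0.4]
-> end [0.6804 0.1798 0.3001]
[-1.2, -3.0, -0.2] [0.1, 0.0, -0.3] ; [-1.2, -3.0, -0.2] [0.1, 0.0, -0.3] ; [-1.1, -3.0, -0.2] [0.2, 0.0, -0.3] ; [-1.1, -3.0, -0.2] [0.1, 0.0, -0.3] ; [-1.2, -3.0, -0.2] [0.1, 0.0, -0.3]
-> end [0.7602 0.0402 0.2896]
[-0.1, -0.2, 2.3] [-0.0, 0.5, 0.0] ; [-0.2, -0.2, 2.4] [-0.0, 0.5, 0.0] ; [-0.2, -0.3, 2.3] [-0.0, 0.5, 0.0] ; [-0.1, -0.2, 2.3] [-0.0, 0.5, 0.0] ; -> end [0.7348 0.0268 0.2005]
```

>>> jog_arm(
  deltas=[
    {"hand":1,"linear":[-1.3,-3.2,-0.8],"delta_rot":[0.1,-0.4,-0.4]},
    {"hand":1,"linear":[-1.3,-3.2,-0.8],"delta_rot":[0.2,-0.4,-0.4]},
    {"hand":1,"linear":[-1.3,-3.3,-0.8],"delta_rot":[0.1,-0.3,-0.3]},
    {"hand":1,"linear":[-1.2,-3.2,-0.8],"delta_rot":[0.1,-0.4,-0.4]},
    {"hand":1,"linear":[-1.3,-3.3,-0.8],"delta_rot":[0.1,-0.4,-0.4]},
  ],
)

```text
clock: 12.38
tool_pos: [0.6803, 0.1779, 0.2987]
tcp_rot: [-180.0, -20.1, -171.9]
ft_force: [0.4, -0.1, 0.3]
finger_gap: 0.0001
grasp_force: 0.0
```

>>> jog_arm(
  deltas=[
    {"hand":1,"linear":[-1.2,-3.0,-0.2],"delta_rot":[0.1,0,-0.3]},
    {"hand":1,"linear":[-1.2,-3.0,-0.2],"delta_rot":[0.1,0,-0.3]},
    {"hand":1,"linear":[-1.1,-3.0,-0.2],"delta_rot":[0.2,0,-0.3]},
    {"hand":1,"linear":[-1.1,-3.0,-0.2],"delta_rot":[0.1,0,-0.3]},
    {"hand":1,"linear":[-1.2,-3.0,-0.2],"delta_rot":[0.1,0,-0.3]},
  ],
)

```text
clock: 12.8
tool_pos: [0.7601, 0.0383, 0.2879]
tcp_rot: [-180.0, -20.1, -170.3]
ft_force: [0.8, -0.4, 0.6]
finger_gap: 0.0001
grasp_force: 0.0
```

>>> jog_arm(
  deltas=[
    {"hand":1,"linear":[-0.1,-0.2,2.3],"delta_rot":[0,0.5,0]},
    {"hand":1,"linear":[-0.2,-0.2,2.4],"delta_rot":[0,0.5,0]},
    {"hand":1,"linear":[-0.2,-0.3,2.3],"delta_rot":[0,0.5,0]},
    {"hand":1,"linear":[-0.1,-0.2,2.3],"delta_rot":[0,0.5,0]},
    {"hand":1,"linear":[0,0,0],"delta_rot":[0,0,0]},
  ],
)

```text
clock: 13.22
tool_pos: [0.7319, 0.0249, 0.1944]
tcp_rot: [-179.9, -22.5, -170.4]
ft_force: [-0.9, -1.4, -1.2]
finger_gap: 0.0002
grasp_force: 0.0
```

Run:
```python
from h import *
s=env.state();print(s["tool_pos"],s["tcp_rot"],s["ft_force"],s["finger_gap"])
plan([(lidpt(75.3,.125,.012),-22,9.6,3)]+[(lidpt(t,.125+.015*(75-t)/75,0),-22,9.6,2) for t in range(70,4,-5)])
```

```text
[0.73191923 0.02492401 0.19435718] [-179.94050754  -22.50522471 -170.37782008] [-0.86543319 -1.40127727 -1.19126006] 0.00021187672991185158
[1.2, 0.1, 0.7] [-0.0, -0.2, 0.0] ; [1.2, 0.0, 0.7] [-0.0, -0.1, 0.0] ; [1.3, 0.1, 0.8] [-0.1, -0.2, 0.0] ; -> end [0.6896 0.0198 0.1881]
[1.0, -0.0, 0.6] [0.0, -0.0, 0.0] ; [1.0, -0.0, 0.7] [0.0, -0.0, 0.0] ; -> end [0.6665 0.0159 0.1835]
[0.5, -0.0, 0.3] [0.0, -0.0, 0.0] ; [0.5, -0.0, 0.3] [0.0, -0.0, 0.0] ; -> end [0.6552 0.0139 0.1817]
[0.5, -0.0, 0.4] [0.0, -0.0, 0.0] ; [0.5, -0.0, 0.4] [0.0, -0.0, 0.0] ; -> end [0.6431 0.0119 0.178 ]
[0.4, -0.0, 0.4] [0.0, -0.0, 0.0] ; [0.5, -0.0, 0.4] [0.0, -0.0, 0.0] ; -> end [0.6319 0.01   0.174 ]
[0.4, -0.0, 0.5] [0.0, -0.0, 0.0] ; [0.4, -0.0, 0.4] [0.0, -0.0, 0.0] ; -> end [0.6212 0.0082 0.1686]
[0.3, -0.0, 0.5] [0.0, -0.0, 0.0] ; [0.4, -0.0, 0.6] [0.0, -0.0, 0.0] ; -> end [0.6108 0.0064 0.1611]
[0.3, -0.0, 0.5] [0.0, -0.0, 0.0] ; [0.3, -0.1, 0.5] [0.0, -0.0, 0.0] ; -> end [0.6018 0.0039 0.154 ]
[0.3, 0.0, 0.6] [0.0, -0.0, 0.0] ; [0.2, 0.0, 0.6] [0.0, -0.0, 0.0] ; -> end [0.5928 0.0024 0.1448]
[0.2, 0.0, 0.6] [0.0, -0.0, 0.0] ; [0.2, 0.0, 0.6] [0.0, -0.0, 0.0] ; -> end [0.5847 0.001  0.1351]
[0.2, 0.0, 0.6] [0.0, -0.0, 0.0] ; [0.1, 0.0, 0.6] [0.0, -0.0, 0.0] ; -> end [ 5.775e-01 -2.000e-04  1.251e-01]
[0.1, 0.0, 0.6] [0.0, -0.0, 0.0] ; [0.1, 0.0, 0.6] [0.0, -0.0, 0.0] ; -> end [ 0.5712 -0.0012  0.1148]
[0.1, 0.0, 0.6] [0.0, -0.0, 0.0] ; [0.0, 0.0, 0.6] [0.0, -0.0, 0.0] ; -> end [ 0.5659 -0.0021  0.104 ]
[0.0, 0.0, 0.5] [0.0, -0.0, 0.0] ; [0.0, 0.0, 0.6] [0.0, -0.0, 0.0] ; -> end [ 0.5618 -0.0028  0.0938]
[-0.0, 0.0, 0.6] [0.0, -0.0, 0.0] ; [-0.1, 0.0, 0.5] [0.0, -0.0, 0.0] ; -> end [ 0.5587 -0.0034  0.0832]
```

>>> jog_arm(
  deltas=[
    {"hand":1,"linear":[1.2,0.1,0.7],"delta_rot":[0,0,0]},
    {"hand":1,"linear":[1.2,0,0.7],"delta_rot":[0,0,0]},
    {"hand":1,"linear":[1.3,0.1,0.8],"delta_rot":[0,0,0]},
    {"hand":1,"linear":[1.0,0,0.6],"delta_rot":[0,0,0]},
    {"hand":1,"linear":[1.0,0,0.7],"delta_rot":[0,0,0]},
  ],
)

```text
clock: 13.63
tool_pos: [0.6688, 0.0177, 0.1897]
tcp_rot: [-180.0, -22.0, -170.4]
ft_force: [1.1, 0.8, 0.1]
finger_gap: 0.0
grasp_force: 1.3
```

>>> jog_arm(
  deltas=[
    {"hand":1,"linear":[0.5,0,0.3],"delta_rot":[0,0,0]},
    {"hand":1,"linear":[0.5,0,0.3],"delta_rot":[0,0,0]},
    {"hand":1,"linear":[0.5,0,0.4],"delta_rot":[0,0,0]},
    {"hand":1,"linear":[0.5,0,0.4],"delta_rot":[0,0,0]},
    {"hand":1,"linear":[0,0,0],"delta_rot":[0,0,0]},
  ],
)

```text
clock: 14.05
tool_pos: [0.6449, 0.0133, 0.1833]
tcp_rot: [-180.0, -22.1, -170.4]
ft_force: [-0.4, -0.0, -0.0]
finger_gap: 0.0
grasp_force: 0.0
```

Run:
```python
from h import *
s=env.state();print(s["tool_pos"],s["tcp_rot"],s["ft_force"],s["finger_gap"])
im=snapshot("side")
cv2.imwrite("pics/c5.png",cv2.resize(im[100:260,280:440],(480,480),interpolation=2)[:,:,::-1])
```

```text
[0.64492357 0.013286   0.18332888] [-179.96347673  -22.09057009 -170.37913944] [-0.36173858 -0.00258575 -0.01210815] 1.2077139528894215e-05
```

View pics/c5.png

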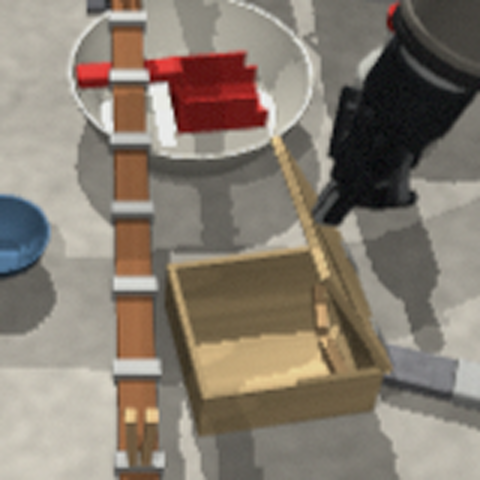

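The fingertips at (325,215) push the lid's outer face, and it has begun to swing (free edge at 275,140). Continuing along the arc.

Run:
```python
from h import *
plan([(lidpt(t,.127+.013*(60-t)/60,0),-22,9.6,2) for t in (53,47,40,34,28,22,16,10,5)])
```

```text
[0.6, -0.1, 0.9] [-0.0, -0.0, 0.0] ; [0.5, -0.0, 0.9] [-0.0, -0.1, 0.0] ; -> end [0.6288 0.0094 0.1709]
[0.5, -0.0, 0.6] [-0.0, 0.0, 0.0] ; [0.4, -0.0, 0.6] [-0.0, 0.0, 0.0] ; -> end [0.6161 0.0073 0.1632]
[0.5, -0.0, 0.7] [-0.0, 0.0, 0.0] ; [0.5, -0.0, 0.8] [-0.0, 0.0, 0.0] ; -> end [0.6014 0.0048 0.153 ]
[0.3, -0.0, 0.7] [-0.0, 0.0, 0.0] ; [0.3, -0.0, 0.6] [-0.0, 0.0, 0.0] ; -> end [0.5912 0.003  0.1432]
[0.2, -0.0, 0.8] [-0.0, 0.0, 0.0] ; [0.2, -0.0, 0.7] [-0.0, 0.0, 0.0] ; -> end [0.582  0.0015 0.1308]
[0.2, -0.0, 0.8] [-0.0, 0.0, 0.0] ; [0.1, -0.0, 0.7] [-0.0, 0.0, 0.0] ; -> end [5.737e-01 1.000e-04 1.180e-01]
[0.1, -0.0, 0.7] [-0.0, 0.0, 0.0] ; [0.1, -0.0, 0.6] [-0.0, 0.0, 0.0] ; -> end [ 0.5671 -0.0011  0.1067]
[0.0, -0.0, 0.7] [-0.0, 0.0, 0.0] ; [0.0, -0.0, 0.7] [-0.0, 0.0, 0.0] ; -> end [ 0.5619 -0.002   0.0937]
[-0.0, -0.0, 0.5] [-0.0, 0.0, 0.0] ; [-0.1, -0.0, 0.6] [-0.0, 0.0, 0.0] ; -> end [ 0.5588 -0.0025  0.0831]
```

>>> jog_arm(
  deltas=[
    {"hand":1,"linear":[0.6,0,0.9],"delta_rot":[0,0,0]},
    {"hand":1,"linear":[0.5,0,0.9],"delta_rot":[0,0,0]},
    {"hand":1,"linear":[0.5,0,0.6],"delta_rot":[0,0,0]},
    {"hand":1,"linear":[0.4,0,0.6],"delta_rot":[0,0,0]},
    {"hand":1,"linear":[0.5,0,0.7],"delta_rot":[0,0,0]},
  ],
)

```text
clock: 14.52
tool_pos: [0.6092, 0.0073, 0.1584]
tcp_rot: [-180.0, -22.0, -170.4]
ft_force: [2.2, 0.4, 1.5]
finger_gap: 0.0001
grasp_force: 1.0
```

>>> jog_arm(
  deltas=[
    {"hand":1,"linear":[0.5,0,0.8],"delta_rot":[0,0,0]},
    {"hand":1,"linear":[0.3,0,0.7],"delta_rot":[0,0,0]},
    {"hand":1,"linear":[0.3,0,0.6],"delta_rot":[0,0,0]},
    {"hand":1,"linear":[0.2,0,0.8],"delta_rot":[0,0,0]},
    {"hand":1,"linear":[0.2,0,0.7],"delta_rot":[0,0,0]},
  ],
)

```text
clock: 14.93
tool_pos: [0.5817, 0.0025, 0.1302]
tcp_rot: [-180.0, -22.0, -170.4]
ft_force: [2.3, 0.2, 1.3]
finger_gap: -0.0004
grasp_force: 0.8
```

>>> jog_arm(
  deltas=[
    {"hand":1,"linear":[0.2,0,0.8],"delta_rot":[0,0,0]},
    {"hand":1,"linear":[0.1,0,0.7],"delta_rot":[0,0,0]},
    {"hand":1,"linear":[0.1,0,0.7],"delta_rot":[0,0,0]},
    {"hand":1,"linear":[0.1,0,0.6],"delta_rot":[0,0,0]},
    {"hand":1,"linear":[0,0,0],"delta_rot":[0,0,0]},
  ],
)

```text
clock: 15.35
tool_pos: [0.5662, -0.0002, 0.1056]
tcp_rot: [-180.0, -22.1, -170.4]
ft_force: [-0.0, 0.6, 0.6]
finger_gap: -0.0
grasp_force: 0.0
```

Run:
```python
from h import *
s=env.state();print(s["tool_pos"],s["tcp_rot"],s["ft_force"])
print(lidpt(0,.14,0))
plan([(lidpt(t,.14,0),-22,9.6,3) for t in (6,2)])
```

```text
[ 5.66231505e-01 -1.81745007e-04  1.05618261e-01] [-179.97339766  -22.14506592 -170.37993734] [-0.04743552  0.62437003  0.61933447]
[ 0.55596055 -0.00334762  0.07212067]
[0.0, -0.0, 0.7] [-0.0, -0.0, 0.0] ; [0.0, -0.1, 0.8] [-0.0, -0.1, 0.0] ; [0.1, -0.0, 0.7] [-0.0, -0.0, 0.0] ; -> end [ 0.5573 -0.0027  0.0856]
[-0.1, -0.0, 0.3] [-0.0, -0.0, 0.0] ; [-0.1, -0.0, 0.3] [-0.0, -0.0, 0.0] ; [-0.0, -0.0, 0.3] [-0.0, -0.0, 0.0] ; -> end [ 0.5558 -0.003   0.0765]
```

>>> jog_arm(
  deltas=[
    {"hand":1,"linear":[0,0,0.7],"delta_rot":[0,0,0]},
    {"hand":1,"linear":[0,0,0.8],"delta_rot":[0,0,0]},
    {"hand":1,"linear":[0.1,0,0.7],"delta_rot":[0,0,0]},
    {"hand":1,"linear":[-0.1,0,0.3],"delta_rot":[0,0,0]},
    {"hand":1,"linear":[-0.1,0,0.3],"delta_rot":[0,0,0]},
  ],
)

```text
clock: 15.77
tool_pos: [0.5573, -0.0016, 0.0799]
tcp_rot: [-180.0, -22.1, -170.4]
ft_force: [-0.5, 0.1, 2.0]
finger_gap: -0.0
grasp_force: 0.8
```

>>> jog_arm(
  deltas=[
    {"hand":1,"linear":[-0.1,0,0.3],"delta_rot":[0,0,0]},
    {"hand":1,"linear":[-0.1,0,0.2],"delta_rot":[0,0,0]},
    {"hand":1,"linear":[0,0,0],"delta_rot":[0,0,0]},
  ],
)

```text
clock: 16.02
tool_pos: [0.5577, -0.0016, 0.0746]
tcp_rot: [-180.0, -22.1, -170.4]
ft_force: [0.0, -0.3, 0.7]
finger_gap: -0.0
grasp_force: 0.0
```

>>> jog_arm(
  deltas=[
    {"hand":1,"linear":[-0.1,0,0.2],"delta_rot":[0,0,0]},
    {"hand":1,"linear":[0,0,0],"delta_rot":[0,0,0]},
  ],
)

```text
clock: 16.18
tool_pos: [0.5581, -0.0014, 0.0726]
tcp_rot: [-180.0, -22.0, -170.4]
ft_force: [0.3, -0.3, -0.2]
finger_gap: 0.0
grasp_force: 0.2
```

Nearly shut. I'll press down in small steps while watching the force.

>>> jog_arm(
  deltas=[
    {"hand":1,"linear":[-0.1,0,0.2],"delta_rot":[0,0,0]},
    {"hand":1,"linear":[0,0,0],"delta_rot":[0,0,0]},
  ],
)

```text
clock: 16.35
tool_pos: [0.5583, -0.0014, 0.0708]
tcp_rot: [-180.0, -22.0, -170.4]
ft_force: [-0.7, 0.2, 6.9]
finger_gap: 0.0001
grasp_force: 3.1
```

>>> jog_arm(
  deltas=[
    {"hand":1,"linear":[-0.04,0,0.1],"delta_rot":[0,0,0]},
    {"hand":1,"linear":[0,0,0],"delta_rot":[0,0,0]},
  ],
)

```text
clock: 16.52
tool_pos: [0.5584, -0.0013, 0.0705]
tcp_rot: [-179.9, -22.0, -170.4]
ft_force: [-3.4, -1.7, 16.0]
finger_gap: 0.0002
grasp_force: 7.6
```

>>> jog_arm(
  deltas=[
    {"hand":1,"linear":[-0.04,0,0.1],"delta_rot":[0,0,0]},
    {"hand":1,"linear":[0,0,0],"delta_rot":[0,0,0]},
  ],
)

```text
clock: 16.68
tool_pos: [0.5584, -0.0013, 0.0702]
tcp_rot: [-179.9, -22.0, -170.4]
ft_force: [-4.6, -1.1, 25.9]
finger_gap: -0.0004
grasp_force: 13.1
```

It's against the stop at 26 N. One slightly firmer press, a short hold, then back off.

>>> jog_arm(
  deltas=[
    {"hand":1,"linear":[-0.03,0,0.07],"delta_rot":[0,0,0]},
    {"hand":1,"linear":[0,0,0],"delta_rot":[0,0,0]},
    {"hand":1,"linear":[0,0,0],"delta_rot":[0,0,0]},
    {"hand":1,"linear":[0,0,0],"delta_rot":[0,0,0]},
  ],
)

```text
clock: 17.02
tool_pos: [0.5584, -0.0013, 0.07]
tcp_rot: [-179.9, -22.0, -170.4]
ft_force: [-5.7, -2.4, 33.6]
finger_gap: -0.0
grasp_force: 17.1
```

>>> jog_arm(
  deltas=[
    {"hand":1,"linear":[0.2,0,-0.5],"delta_rot":[0,0,0]},
    {"hand":1,"linear":[0.4,0,-1.0],"delta_rot":[0,0,0]},
    {"hand":1,"linear":[0,0,-3],"delta_rot":[0,0,0]},
    {"hand":1,"linear":[0,0,-3],"delta_rot":[0,0,0]},
    {"hand":1,"linear":[0,0,-3],"delta_rot":[0,0,0]},
  ],
)

```text
clock: 17.43
tool_pos: [0.5918, 0.0043, 0.1689]
tcp_rot: [-180.0, -22.1, -170.4]
ft_force: [0.2, 0.5, 0.6]
finger_gap: -0.0
grasp_force: 0.0
```

>>> jog_arm(
  deltas=[
    {"hand":1,"linear":[0,0,-3],"delta_rot":[0,0,0]},
    {"hand":1,"linear":[0,0,-3],"delta_rot":[0,0,0]},
    {"hand":1,"linear":[0,0,-3],"delta_rot":[0,0,0]},
    {"hand":1,"linear":[0,0,0],"delta_rot":[0,0,0]},
  ],
)

```text
clock: 17.77
tool_pos: [0.6276, 0.0112, 0.2561]
tcp_rot: [-180.0, -21.6, -170.4]
ft_force: [0.8, 0.6, 0.1]
finger_gap: -0.0001
grasp_force: 0.0
```

Run:
```python
from h import *
s=env.state();print(s["clock"],s["tool_pos"],s["ft_force"])
a=snapshot("side")[60:300,240:500]
cv2.imwrite("pics/c6.png",cv2.resize(a,(650,600),interpolation=2)[:,:,::-1])
```

```text
17.7667 [0.62756331 0.01119365 0.25614072] [0.82121888 0.6378418  0.05292932]
```

View pics/c6.png

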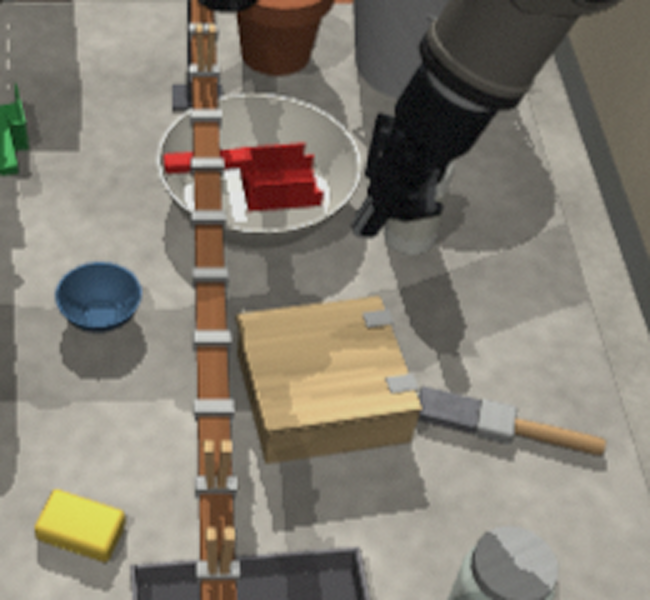

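The lid lies flat on the box (330,370), the scoop is in the upright basin (280,180), and the gripper (370,220) touches nothing. The bystanders in view, including the bowl, soap and brush, look unmoved. Handing in.

```bash
python3 -c "
from plant import env
print(env.finish_job())"
```

```text
the job is handed in; nothing more can be done
None
```

The scoop is lying in the basin, the peg box lid is pressed shut (held at about 34 N), and the job was handed in at about 18 s of the 69 s allowed; no verdict came back.

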